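# Set the coater blade gap with a feeler gauge

### The job

Slide the leaf of the orange-handled gauge flat under the raised blade of the coater, then turn the screw knob on top clockwise until the gauge just drags: it should still slide, at a steady pull of about 3 to 7 N. Never force the blade down hard on the gauge; leave the gauge lying in the gap, and leave the beaker, bottle and tube rack where they are.

Things in the scene. Friction and masses are not known exactly. Their poses are not given: they have to be found in the camera images.
- coater: Film coater, fixed; place and yaw differ. Aluminium base 200 x 130 mm, top 12 mm above the bench; on it a glass plate 85 mm wide (y), surface 16 mm above the bench. Origin: on the glass, straight under the middle of the blade's edge; the glass reaches from x = -120 to +60 mm of it. Own x (level): the direction in which the gauge is slid in, from the robot's side; z up.
- bridge (a point): Middle of the top of the blue bridge over the blade, 60 mm above the glass, axes as the coater's. Crossbar 26 mm long (x), 122 wide (y), 16 high; posts' inner faces at y = +-47 mm. Under it hangs the steel edge, 5 mm long (x), 76 wide (y). A gauge lying at y = 0 passes freely.
- knob (a point): Centre of the black bar head of the adjusting screw, on its vertical axis, 87 mm above the glass. Bar 44 mm long along the point's x, 12 thick along y, 24 high (12 above and below this point). Clockwise seen from above lowers the blade 3 mm per rad (steep thread). Stays where it is left; turning takes about 0.06 N m whatever the blade's load. At least 5 rad clockwise are free at the start.
- blade: Blade holder, origin at its middle: aluminium bar moved up and down by the screw; carries the steel edge. The edge's lower side is 23 to 27 mm below this origin, different each time and not measured: only the gauge's drag tells. Gap at the start 5.5 to 12.5 mm. Once the edge meets the gauge, its spring presses by some 11 to 13 N more per rad of knob turn; over 15 N damages it.
- gauge_grip (a point): Centre of the orange grip block of the feeler gauge: block 30 long (x) x 14 wide (y) x 26 high mm, 16 mm above the gauge's underside (block top at 29 mm). The point's x points along the leaf to its tip. Loose, 60 g; starts flat on the bench to the left or right of the coater.
- gauge_tip (a point): Tip of the gauge's steel leaf at its underside, 100 mm ahead of gauge_grip along x, 16 mm lower. The leaf is 115 long, 16 wide and 3 mm thick and runs under the grip block. In the gap the tip should stand about 15 to 40 mm past the edge.
- gauge: The whole gauge; origin on its underside, 42.5 mm ahead of gauge_grip along the leaf. Pinched in the gap, it needs a pull of roughly 0.9 to 1.5 times the blade's press to slide (friction on both faces, different each time).
- beaker: White cup-shaped beaker, 64 mm across, 75 mm high; origin at the centre of its underside. Bystander, starts on the other side of the coater from the gauge.
- washbottle: Clear plastic bottle, 72 mm across, 170 mm high; origin at the centre of its underside. Bystander.
- rack: Wire test-tube rack with six glass tubes, 186 x 66 mm, 102 mm high; origin at the centre of its underside. Bystander.

How it is judged (in metres and radians):
On the way, in this order (a step that is already met when the one before it is completed fails the run):
1. the gauge leaf lies flat under the raised blade, its tip past the edge, not yet pressed (x of gauge_tip in the frame of coater between 0.008 and 0.05 m and y of gauge_tip in the frame of coater between -0.03 and 0.03 m and z of gauge_tip in the frame of coater below 0.005 m and contact force between blade and gauge below 0.3 N), for 0.2 s.
2. the blade presses on the gauge (contact force between blade and gauge above 1.4 N), for 0.1 s.
At the end, for the whole second after the job is handed in: The gauge lies still and flat on the glass with its tip 8 to 50 mm past the edge and within 30 mm of its middle, and the blade presses on it by 1.4 to 7.5 N, so that it just drags (x of gauge_tip in the frame of coater between 0.008 and 0.05 m and y of gauge_tip in the frame of coater between -0.03 and 0.03 m and z of gauge_tip in the frame of coater between -0.003 and 0.003 m and contact force between blade and gauge between 1.4 and 7.5 N and linear speed of gauge below 0.01 m/s); the robot touches nothing.
It fails at once if the blade is forced onto the gauge by more than 15 N (contact force between blade and gauge above 15 N).
It fails at once if the beaker is moved more than 20 mm (distance of beaker from where it was at the start of the episode above 0.02 m).
It fails at once if the washbottle is moved more than 20 mm (distance of washbottle from where it was at the start of the episode above 0.02 m).
It fails at once if the rack is moved more than 20 mm (distance of rack from where it was at the start of the episode above 0.02 m).
It also fails if it takes over 72 s, if anything falls off the work surface, if the arm or the gripper's body presses on something with over 40 N, if the wrist force passes 120 N, or if a joint passes its speed limit or range.

### The arm

A 6-joint arm with a two-finger parallel gripper is mounted at the origin on the work surface. World frame = base frame: x ahead of the robot, y to its left, z up, the work surface at z = 0. Lengths are in mm, angles in rad, forces in N, time in s.
With the tool pointing down it reaches from about 325 to 850 mm from the base axis. Payload 4.4 kg.
Tool frame: the origin (TCP) lies at the very end of the fingers, on their centre line; the grasp point (between the pads) lies 19 mm behind it; z points along the fingers, y is the direction in which the jaws open and shut (so a half turn about z gives the same grasp; the last joint's range is limited). The gripper opens to 94 mm and grips with 3 to 60 N. Pads are 16 mm wide; open, the fingers measure 119 mm over their backs; the gripper's body (75 mm by 177 mm) begins 78 mm behind the grasp point.
Start: joints at [1.129, 0.207, 1.542, -0, 1.393, -0.15], TCP at [164.873, 550.858, 205.447] pointing down, gripper open.
Joint ranges: [-2.73, 2.73], [-0.86, 2.22], [0.23, 2.46], [-1.11, 4.25], [0.08, 2.63], [-2.82, 2.82]. Speed limits (rad/s): [2.79, 2.79, 3.14, 3.14, 3.14, 3.14].

### API

Orientations are given as a unit quaternion [w, x, y, z].
In Python, from workcell import status, vision, robot gives the robot as it stands. The module is installed in compiled form; this text tells all that it offers.
- The arm moves only by the shell command python3 -m inch 'ROWS'. ROWS is JSON, a list of rows, each a list of 5 numbers: the shift along the world's x, y, z in mm, then the turn about the world's z in degrees, then the finger opening in mm, from 0 to 94. In form: [[x, y, z, roll, claw], ...]. A call has 1 to 10 rows; each row is the pose to reach, as a shift and turn from the pose measured when the call began; what a row does not reach only later rows make up. A row lasts 1/12 s, in which the tool goes at most 41.7 mm and 7.16 degrees, less where a joint would pass 70% of its speed; a pose out of reach is approached as far as the arm can. A call with a gripper value outside its range is refused whole. The fingers move at their own pace and stop on an object; the grip force is fixed at half the most. Time passes only in rows, so rows that repeat a pose let the fingers close. It gives the time, the measured TCP pose, the force and the opening at its end, in the units of the state.
- status.state(): the state, without advancing time (a new reading comes with each control period).
- vision.get_image(name): name is "scene" or "side" or "wrist"; returns the picture (384x512x3 uint8, red, green, blue); there is no depth.
- vision.camera_model(name): a dict with "fx", "fy", "cx", "cy" (pixels), "k1" (the pictures are not rectified: a ray, as slopes to the right and down, at radius r is drawn at 1 + k1 r^2 times it, then the intrinsics apply), "eye" and "rotation" of the camera in the world. Camera axes: x right, y down, z forward; pixel columns grow to the right and rows downward; lengths in mm; the calibration is good to about 2 mm. A picture is of the moment at which its call begins: read the wrist's pose just before it. camera_model takes no time and is no camera call; for the wrist camera it gives the pose at the moment of the call.
- robot.finish_job(): hands the job in, once; it reports no verdict.
The state is a dict: "time_s": time; "joint_pos": joint angles; "joint_vel": joint speeds; "tau": joint torques, N m; "position": TCP position; "tcp_rot": TCP orientation; "ft_force": force on the tool from outside, world axes, zero at the start; "moment": the same for the moment, N m; "finger_gap": finger opening in mm.
Only numpy, scipy, OpenCV 4.12 (cv2) and the standard library are available. Lean on these libraries where they do the work, as an engineer would, in place of code of your own. Each camera call takes 0.05 s, during which the arm holds its last target.

## Working session

There is one attempt and no reset: what is moved stays moved. The work goes in short steps, Python scripts to look and compute and a shell command to move; the robot and the scene stay as the last step left them, time stands still between calls to the robot, and variables do not carry over. Pictures are saved under pics/ and viewed, and the job is handed in when it is done.

```bash
mkdir -p pics
python3 - <<'E'
from workcell import status, vision, robot
import cv2
s=status.state(); print(s)
for n in ("scene","side","wrist"):
    m=vision.camera_model(n); print(n,m)
    cv2.imwrite(f"pics/{n}0.png",vision.get_image(n)[:,:,::-1])
E
```

```text
{'time_s': 0.0, 'joint_pos': array([ 1.12947065e+00,  2.07393859e-01,  1.54296371e+00,  6.56653439e-06,
        1.39349358e+00, -1.50501902e-01]), 'joint_vel': array([-0.00035066, -0.00111326,  0.00102371,  0.0009625 , -0.00044744,
        0.00075932]), 'tau': array([ 7.97631674e-04, -3.70877123e+01, -2.81417924e+01,  7.01295328e-02,
        3.59450583e-02, -1.33525846e-04]), 'position': array([164.53453773, 550.10744758, 204.30103902]), 'tcp_rot': array([-3.32394810e-04,  1.44900467e-01,  9.89445592e-01, -1.07922266e-03]), 'ft_force': array([-0.17165377, -0.47484084,  0.40921778]), 'moment': array([-0.02545421,  0.06018411, -0.02561137]), 'finger_gap': 93.93382915346652}
scene {'fx': 372.32683119078564, 'fy': 372.32683119078564, 'cx': 255.26942397722948, 'cy': 193.88339384847995, 'k1': 0.0002070254558008148, 'eye': array([1132.9654218 ,  385.19009825,  816.30917288]), 'rotation': array([-0.16396694,  0.44018428,  0.82299104, -0.3194345 ])}
side {'fx': 397.9461636380085, 'fy': 397.9461636380085, 'cx': 255.42486465801676, 'cy': 196.6704329982905, 'k1': -0.13627939682708523, 'eye': array([549.68911186, 517.78557923, 728.6344746 ]), 'rotation': array([ 0.02056991, -0.04385304,  0.93771494, -0.34401232])}
wrist {'fx': 307.86070982474615, 'fy': 307.86070982474615, 'cx': 256.0817218191023, 'cy': 191.19447579320158, 'k1': -0.039827917885454256, 'eye': array([ 87.4044107 , 572.31809323, 383.98086779]), 'rotation': array([0.11070843, 0.79432313, 0.59183184, 0.08080517])}
```

View pics/scene0.png

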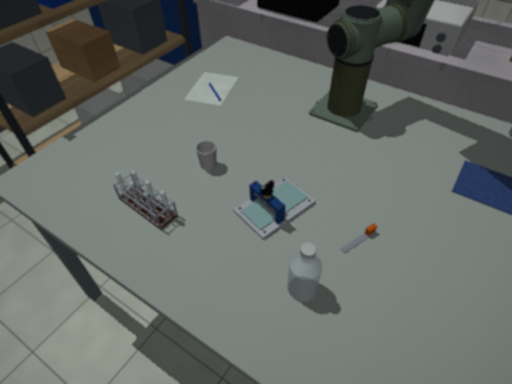

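View pics/side0.png

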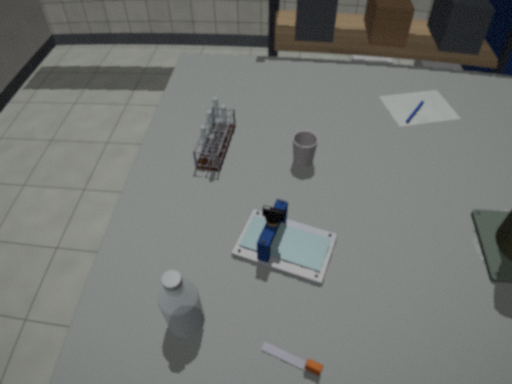

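View pics/wrist0.png

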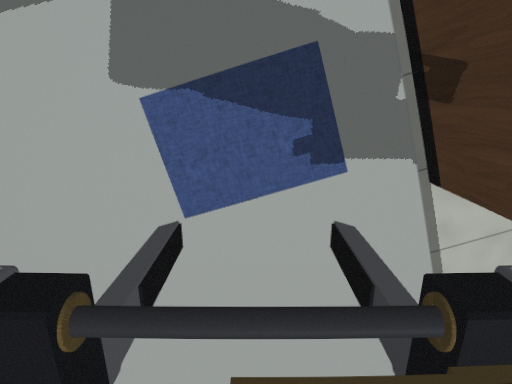

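```bash
cat > h.py <<'E'
import numpy as np, cv2
from scipy.spatial.transform import Rotation as R
def rot(q): return R.from_quat([q[1],q[2],q[3],q[0]])
def ray(m,uv):
    x=(uv[0]-m['cx'])/m['fx'];y=(uv[1]-m['cy'])/m['fy'];a,b=x,y
    for _ in range(20):
        k=1+m['k1']*(a*a+b*b);a,b=x/k,y/k
    d=rot(m['rotation']).apply([a,b,1.]);return d/np.linalg.norm(d)
def plane(m,uv,z):
    d=ray(m,uv);e=np.array(m['eye']);return e+d*(z-e[2])/d[2]
def tri(m1,u1,m2,u2):
    A=[];b=[]
    M=np.zeros((3,3));v=np.zeros(3)
    for m,u in((m1,u1),(m2,u2)):
        d=ray(m,u);P=np.eye(3)-np.outer(d,d);M+=P;v+=P@m['eye']
    p=np.linalg.solve(M,v);return p
def proj(m,p):
    c=rot(m['rotation']).inv().apply(np.asarray(p,float)-m['eye']);a,b=c[0]/c[2],c[1]/c[2];k=1+m['k1']*(a*a+b*b)
    return np.array([m['fx']*a*k+m['cx'],m['fy']*b*k+m['cy']])
E
python3 - <<'E'
import cv2,numpy as np
for n,(x0,y0,x1,y1) in dict(scene=(225,165,385,260),side=(225,190,345,385)).items():
    im=cv2.imread(f"pics/{n}0.png")
    c=cv2.resize(im[y0:y1,x0:x1],None,fx=5 if n=='scene' else 3,fy=5 if n=='scene' else 3,interpolation=cv2.INTER_CUBIC)
    cv2.imwrite(f"pics/{n}0c.png",c)
    h=cv2.cvtColor(im,cv2.COLOR_BGR2HSV)
    for nm,lo,hi in(("orange",(3,150,90),(20,255,255)),("blue",(105,130,40),(125,255,255)),("glass",(80,25,90),(100,120,255))):
        k=cv2.inRange(h,lo,hi);k2=np.zeros_like(k);k2[y0:y1,x0:x1]=k[y0:y1,x0:x1]
        cs,_=cv2.findContours(k2,cv2.RETR_EXTERNAL,cv2.CHAIN_APPROX_NONE)
        for q in cs:
            if cv2.contourArea(q)>20: print(n,nm,cv2.contourArea(q),cv2.boxPoints(cv2.minAreaRect(q)).round(1).tolist(), q.reshape(-1,2).mean(0))
E
```

```text
scene orange 34.5 [[365.79998779296875, 227.60000610351562], [374.20001220703125, 223.39999389648438], [376.3999938964844, 227.8000030517578], [368.0, 232.0]] [371.14285714 227.71428571]
scene blue 330.0 [[243.89999389648438, 191.60000610351562], [255.6999969482422, 178.8000030517578], [290.5, 210.89999389648438], [278.79998779296875, 223.60000610351562]] [266.55737705 200.36885246]
scene glass 503.0 [[239.5, 210.5], [253.0, 197.0], [275.0, 219.0], [261.5, 232.5]] [257.04166667 215.01388889]
scene glass 563.5 [[270.20001220703125, 190.10000610351562], [291.5, 174.60000610351562], [308.0, 197.39999389648438], [286.6000061035156, 212.8000030517578]] [288.4939759  195.30120482]
side orange 95.0 [[305.3999938964844, 366.20001220703125], [308.79998779296875, 359.3999938964844], [322.0, 366.0], [318.6000061035156, 372.79998779296875]] [313.52777778 365.97222222]
side blue 353.0 [[253.89999389648438, 257.0], [263.1000061035156, 223.39999389648438], [276.5, 227.10000610351562], [267.20001220703125, 260.70001220703125]] [265.91666667 242.19047619]
side blue 69.5 [[274.20001220703125, 207.8000030517578], [276.70001220703125, 199.5], [287.5, 202.6999969482422], [285.0, 211.0]] [280.71428571 205.68571429]
side glass 1512.5 [[273.20001220703125, 256.5], [283.79998779296875, 224.0], [330.0, 238.89999389648438], [319.5, 271.5]] [302.22818792 247.67114094]
side glass 426.0 [[239.5, 245.39999389648438], [250.6999969482422, 213.89999389648438], [266.79998779296875, 219.6999969482422], [255.60000610351562, 251.10000610351562]] [253.44186047 233.37209302]
```

View pics/scene0c.png

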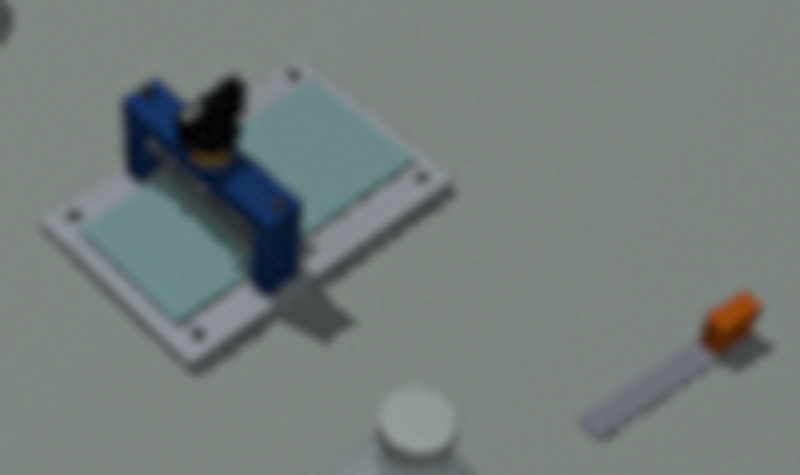

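View pics/side0c.png

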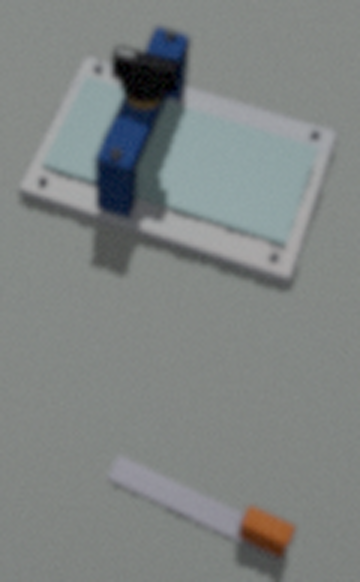

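Run:
```python
from h import *
from workcell import vision
S=vision.camera_model("scene");D=vision.camera_model("side")
sc=[(287,181),(308.6,197),(261,229.4),(241,211.4)]
sd=[(332.7,239),(319.3,271),(239,246),(251,216.7)]
for m,c in((S,sc),(D,sd)):
    P=np.array([plane(m,u,16) for u in c])[:,:2];print(P.round(1).tolist(),P.mean(0))
    near=(P[0]+P[1])/2;far=(P[2]+P[3])/2;d=far-near
    y=P[[0,3]].mean(0)*0+(P[1]+P[2]-P[0]-P[3])/2
    print("len",np.linalg.norm(d),"yaw",np.degrees(np.arctan2(d[1],d[0])),"yaw from y",np.degrees(np.arctan2(y[1],y[0]))-90,np.linalg.norm(y),"org",near+d/np.linalg.norm(d)*120)
for m,t,o in((S,[(341,249),(345.6,252.4)],(371.1,227.7)),(D,[(265,342.3),(260.7,350)],(313.5,366))):
    tp=np.mean([plane(m,u,3) for u in t],0);print("tip",tp, "grip",plane(m,o,18))
print("grip tri",tri(S,(371.1,227.7),D,(313.5,366)))
```

```text
[[443.6, 24.0], [464.5, 108.3], [636.1, 57.9], [614.9, -22.6]] [539.7563049   41.92003611]
len 178.20478067825664 yaw -15.803224525209412 yaw from y -14.32363314818106 85.05786265611907 org [569.48606737  33.50555416]
[[435.8, 21.1], [465.1, 102.7], [635.5, 56.8], [618.2, -23.7]] [538.64612679  39.20447573]
len 182.12912505953048 yaw -14.417824751952997 yaw from y -16.021570461503245 84.3287903486565 org [566.67026426  31.99980637]
tip [567.81030084 267.02738928   3.        ] grip [471.16554465 299.71699878  18.        ]
tip [566.6849526  263.51610692   3.        ] grip [474.55695517 297.29349006  18.        ]
grip tri [475.32693686 299.66119656  23.43767891]
```

```bash
python3 - <<'E'
from h import *
from workcell import vision,status
W=vision.camera_model("wrist")
print(plane(W,(256,192),0),plane(W,(256,250),0),plane(W,(256,50),0))
print(proj(W,status.state()['position']))
E
python3 -m inch '[[40,-30,0,0,94],[75,-60,0,0,94],[110,-85,0,0,94],[145,-110,0,0,94],[175,-140,0,-1,94],[210,-165,0,-2,94],[240,-195,0,-3,94],[275,-220,0,-3,94],[309,-252,-20,-3,94],[309,-252,-20,-3,94]]'
python3 - <<'E'
from h import *
from workcell import vision,status
s=status.state();W=vision.camera_model("wrist");im=vision.get_image("wrist")
cv2.imwrite("pics/w1.png",im[:,:,::-1]);print(s['time_s'],s['position'],s['tcp_rot'],s['joint_pos'],W)
E
```

```text
[192.02019908 540.03300051   0.        ] [271.32093351 516.32071893   0.        ] [ 28.40824037 588.95459353   0.        ]
[258.24967087 236.26212617]
time_s: 0.98
position: [476.2, 295.5, 184.2]
tcp_rot: [0.0, 0.172, 0.985, -0.001]
ft_force: [-0.2, 0.7, -0.4]
finger_gap: 94.1
0.9833 [476.20073212 295.51415705 184.23469589] [ 4.28381961e-04  1.71962287e-01  9.85102891e-01 -1.04024394e-03] [ 0.40234987  0.19453607  1.60095266 -0.00226862  1.34651731 -0.82229867] {'fx': 307.86070982474615, 'fy': 307.86070982474615, 'cx': 256.0817218191023, 'cy': 191.19447579320158, 'k1': -0.039827917885454256, 'eye': array([400.16946872, 321.84504331, 363.67324664]), 'rotation': array([0.11347942, 0.81017142, 0.56975963, 0.07822187])}
```

View pics/w1.png

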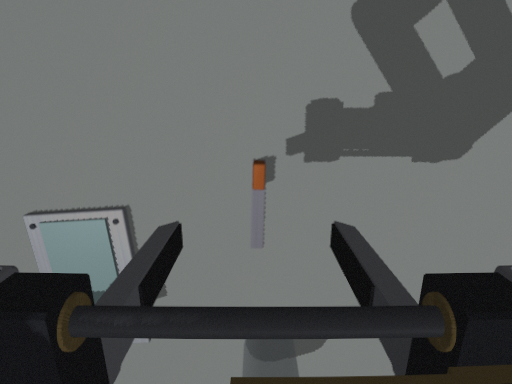

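```bash
cat >> h.py <<'E'
def gauge(im,W,zb=0):
    """gauge grip and yaw from wrist image; zb = height of the underside"""
    h=cv2.cvtColor(im,cv2.COLOR_RGB2HSV)
    k=cv2.inRange(h,(3,150,60),(20,255,255))
    cs,_=cv2.findContours(k,cv2.RETR_EXTERNAL,cv2.CHAIN_APPROX_NONE)
    q=max(cs,key=cv2.contourArea)
    return q.reshape(-1,2)
E
python3 - <<'E'
from h import *
im=cv2.imread("pics/w1.png")[:,:,::-1].copy()
W={'fx': 307.86070982474615, 'fy': 307.86070982474615, 'cx': 256.0817218191023, 'cy': 191.19447579320158, 'k1': -0.039827917885454256, 'eye': np.array([400.16946872, 321.84504331, 363.67324664]), 'rotation': np.array([0.11347942, 0.81017142, 0.56975963, 0.07822187])}
q=gauge(im,W);print(cv2.boxPoints(cv2.minAreaRect(q)))
c=cv2.resize(im[150:260,220:300],None,fx=5,fy=5,interpolation=cv2.INTER_CUBIC);cv2.imwrite("pics/w1c.png",c[:,:,::-1])
E
```

```text
[[253. 188.]
 [253. 162.]
 [264. 162.]
 [264. 188.]]
```

View pics/w1c.png

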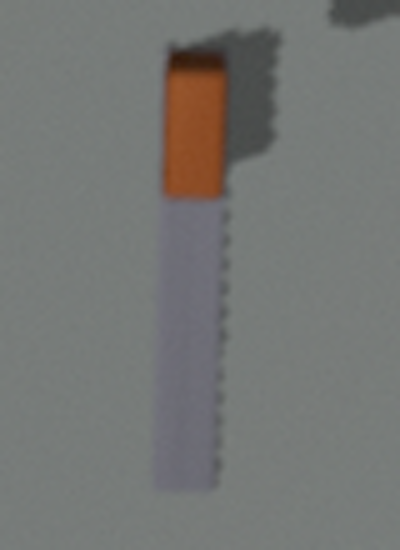

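Run:
```python
from h import *
W={'fx': 307.86070982474615, 'fy': 307.86070982474615, 'cx': 256.0817218191023, 'cy': 191.19447579320158, 'k1': -0.039827917885454256, 'eye': np.array([400.16946872, 321.84504331, 363.67324664]), 'rotation': np.array([0.11347942, 0.81017142, 0.56975963, 0.07822187])}
a=plane(W,(258.6,189.6),29);b=plane(W,(259.6,163.6),29);t=plane(W,(256.9,248),3)
g=(a+b)/2;print(a,b,t,g,np.degrees(np.arctan2(*(t-g)[1::-1])),np.linalg.norm((t-g)[:2]))
print(t[:2]-100*(t-g)[:2]/np.linalg.norm((t-g)[:2]))
# coater glass corners near robot visible
for u in [(40,223),(107,219)]: print(plane(W,u,16))
```

```text
[488.44986335 292.19333596  29.        ] [460.80769996 303.23941811  29.        ] [568.03200629 261.59209042   3.        ] [474.62878165 297.71637703  29.        ] -21.1442928817554 100.14552638526919
[474.76451047 297.66388306]
[440.83294269  21.87176244  16.        ]
[464.47545428 104.66960108  16.        ]
```

```bash
python3 -m inch '[[-1.5,2.2,-40,-1.3,70],[-1.5,2.2,-80,-1.3,50],[-1.5,2.2,-120,-1.3,45],[-1.5,2.2,-155,-1.3,45],[-1.5,2.2,-179,-1.3,45],[-1.5,2.2,-179,-1.3,45],[-1.5,2.2,-179,-1.3,0],[-1.5,2.2,-179,-1.3,0],[-1.5,2.2,-179,-1.3,0],[-1.5,2.2,-179,-1.3,0]]'
```

```text
time_s: 1.87
position: [476.1, 294.8, 3.2]
tcp_rot: [0.0, 0.184, 0.983, -0.003]
ft_force: [-0.6, -0.2, 0.2]
finger_gap: 30.6
```

```bash
python3 -m inch '[[0,0,0,0,0],[0,0,0,0,0],[0,0,0,0,0],[0,0,0,0,0]]'
```

```text
time_s: 2.2
position: [476.2, 294.9, 3.4]
tcp_rot: [0.0, 0.185, 0.983, -0.003]
ft_force: [-0.4, 0.6, 1.9]
finger_gap: 14.1
```

```bash
python3 - <<'E'
from h import *
from workcell import vision
S=vision.camera_model("scene");D=vision.camera_model("side")
print(tri(S,(308,250),D,(172,278)))
E
python3 -m inch '[[0,0,35,0,0],[-3,0,75,0,0],[-10,-30,107,1,0],[-17,-65,107,2,0],[-24,-100,107,3,0],[-31,-135,107,4,0],[-38,-170,107,5,0],[-45,-205,107,6,0],[-53,-224,107,6,0],[-53,-224,107,6,0]]'
python3 - <<'E'
from h import *
from workcell import vision,status
s=status.state();W=vision.camera_model("wrist");im=vision.get_image("wrist")
cv2.imwrite("pics/w2.png",im[:,:,::-1]);print(s['time_s'],s['position'],s['tcp_rot'],s['joint_pos'],s['ft_force'],W)
np.save("w2.npy",W,allow_pickle=True)
E
```

```text
[717.66026761 226.7023331  164.68932327]
time_s: 3.03
position: [421.5, 68.1, 110.0]
tcp_rot: [-0.0, 0.135, 0.991, -0.003]
ft_force: [-0.2, 0.4, -1.1]
finger_gap: 13.4
3.0333 [421.46816499  68.06614736 110.01146243] [-3.63426582e-04  1.34949078e-01  9.90846519e-01 -3.43355006e-03] [-0.03766336 -0.0029034   1.98468293 -0.00737334  1.16121631 -1.33479292] [-0.18556991  0.36008945 -1.07695343] {'fx': 307.86070982474615, 'fy': 307.86070982474615, 'cx': 256.0817218191023, 'cy': 191.19447579320158, 'k1': -0.039827917885454256, 'eye': array([344.007518  ,  89.50639432, 289.53161491]), 'rotation': array([0.11155618, 0.78812878, 0.59999217, 0.08011021])}
```

View pics/w2.png

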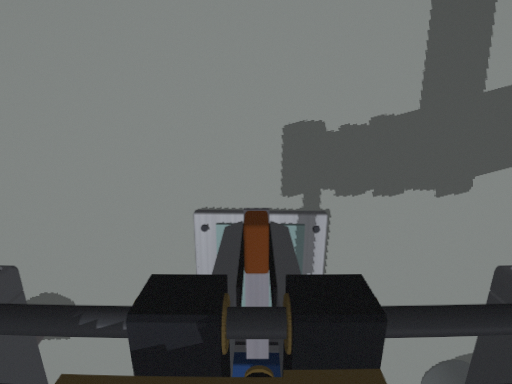

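Run:
```python
import cv2
im=cv2.imread("pics/w2.png")
cv2.imwrite("pics/w2c.png",cv2.resize(im[200:384,180:340],None,fx=3.2,fy=3.2,interpolation=cv2.INTER_CUBIC))
```

```text
(no output)
```

View pics/w2c.png

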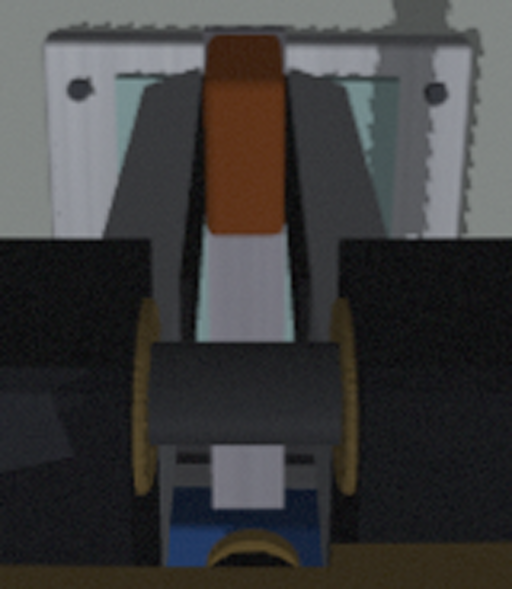

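Run:
```python
from h import *
W=np.load("w2.npy",allow_pickle=True).item()
f=lambda x,y:(x/3.2+180,y/3.2+200)
L=plane(W,f(117,76),16);Rr=plane(W,f(400,78),16)
print("glass",L,Rr,np.linalg.norm(L-Rr),np.degrees(np.arctan2(*(L-Rr)[[1,0]])),(L+Rr)/2)
L=plane(W,f(48,43),12);Rr=plane(W,f(472,45),12)
print("base",L,Rr,np.linalg.norm(L-Rr),np.degrees(np.arctan2(*(L-Rr)[[1,0]])),(L+Rr)/2)
L=plane(W,f(79,89),12);Rr=plane(W,f(436,93),12)
print("screw",L,Rr,np.degrees(np.arctan2(*(L-Rr)[[1,0]])),(L+Rr)/2)
b=plane(W,f(244.5,80),135.6);a=plane(W,f(245,233),135.6);t=plane(W,f(248,508),109.6)
print("gauge",a,b,(a+b)/2,t,np.linalg.norm((t-(a+b)/2)[:2]),np.degrees(np.arctan2(*(t-b)[[1,0]])),np.degrees(np.arctan2(*(a-b)[[1,0]])))
```

```text
glass [439.05578342  21.87853771  16.        ] [461.95806128 103.00360629  16.        ] 84.29585447526226 -105.76481208825089 [450.50692235  62.441072    16.        ]
base [424.86892915   4.0700689   12.        ] [459.08992191 126.37205124  12.        ] 126.99941428540286 -105.63201002911762 [441.97942553  65.22106007  12.        ]
screw [441.44252428   8.43968982  12.        ] [471.35470009 112.64972876  12.        ] -106.01545738612982 [456.39861219  60.54470929  12.        ]
gauge [431.74071879  64.24887798 135.6       ] [403.82960304  71.88743244 135.6       ] [417.78516091  68.06815521 135.6       ] [515.10038754  41.7213867  109.6       ] 100.81867656683703 -15.168558967837228 -15.305609555077416
```

```bash
python3 -m inch '[[18,-7,0,-0.5,0],[35.6,-13.8,0,-0.5,0],[35.6,-13.8,-30,-0.5,0],[35.6,-13.8,-60,-0.5,0],[35.6,-13.8,-80,-0.5,0],[35.6,-13.8,-87,-0.5,0],[35.6,-13.8,-89,-0.5,0],[35.6,-13.8,-89,-0.5,0]]'
```

```text
time_s: 3.75
position: [456.7, 57.2, 21.0]
tcp_rot: [-0.002, 0.138, 0.99, -0.003]
ft_force: [-0.8, -0.2, 1.2]
finger_gap: 13.7
```

```bash
python3 -m inch '[[0,0,-1,0,0],[0,0,-1.5,0,0],[0,0,-1.5,0,0],[0,0,-1.5,0,0]]'
python3 - <<'E'
from h import *
from workcell import vision,status
W=vision.camera_model("wrist");im=vision.get_image("wrist");D=vision.camera_model("side");i2=vision.get_image("side")
np.save("w3.npy",W,allow_pickle=True)
cv2.imwrite("pics/w3.png",np.hstack([cv2.resize(im[190:384,180:340],None,fx=2.4,fy=2.4,interpolation=cv2.INTER_CUBIC),cv2.resize(i2[180:300,225:345],(465,465),interpolation=cv2.INTER_CUBIC)[:465]])[:,:,::-1] if False else cv2.resize(im[190:384,180:340],None,fx=3,fy=3,interpolation=cv2.INTER_CUBIC)[:,:,::-1])
cv2.imwrite("pics/s3.png",cv2.resize(i2[180:300,225:345],None,fx=4.5,fy=4.5,interpolation=cv2.INTER_CUBIC)[:,:,::-1])
print(status.state()['position'],status.state()['ft_force'])
E
```

```text
time_s: 4.08
position: [457.4, 57.4, 20.9]
tcp_rot: [-0.002, 0.138, 0.99, -0.003]
ft_force: [-3.3, -1.9, 7.2]
finger_gap: 13.8
[457.35442881  57.40204029  20.88888665] [-3.75431365 -1.43683596  6.5244415 ]
```

View pics/w3.png

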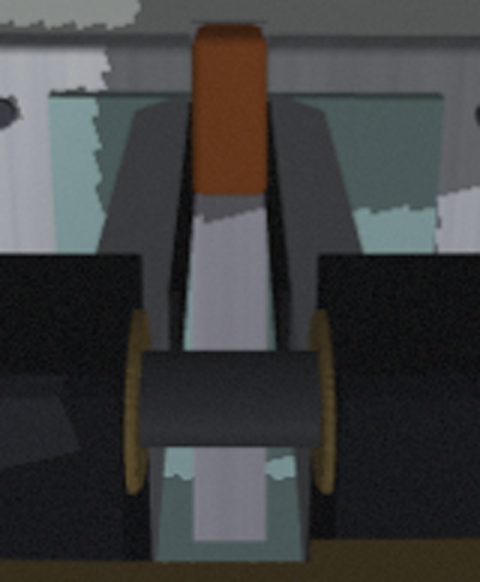

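View pics/s3.png

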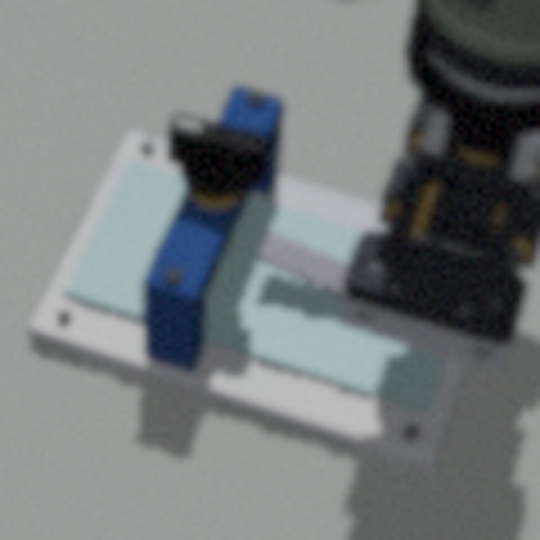

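```bash
python3 - <<'E'
from h import *
W=np.load("w3.npy",allow_pickle=True).item()
f=lambda x,y:(x/3+180,y/3+190)
L=plane(W,f(49,93),16);Rr=plane(W,f(443,94.5),16);d=Rr-L;print(np.linalg.norm(d))
v=d/np.linalg.norm(d);u=np.array([v[1],-v[0],0]);mid=(L+Rr)/2;o=mid+120*u
t=plane(W,f(229,541),19);a=plane(W,f(230,194),45);b=plane(W,f(230.5,44),45)
print("org",o,"yaw",np.degrees(np.arctan2(u[1],u[0])))
for p in(t,a,b):print(p,(p-o)@u,(p-o)@v)
E
python3 -m inch '[[0,0,1,0,0],[0,0,1,0,0]]'
```

```text
84.25850498710933
org [565.49377325  29.00285628  16.        ] yaw -15.910249440161776
[562.19878087  26.43636554  19.        ] -2.4652134241797605 -3.371434744567999
[457.53984173  56.43875741  45.        ] -111.33950130254766 -3.2086524347655923
[429.32772819  64.51151543  45.        ] -140.68386859231438 -3.178965451537236
time_s: 4.35
position: [459.2, 57.9, 23.0]
tcp_rot: [0.0, 0.138, 0.99, -0.003]
ft_force: [0.5, 0.6, 0.1]
finger_gap: 13.5
```

Run:
```python
from h import *
from workcell import vision,status
out=[]
for n,(x0,y0,x1,y1) in dict(scene=(225,160,325,240),side=(240,200,340,280)).items():
    i=vision.get_image(n);np.save(n+"4.npy",i)
    cv2.imwrite(f"pics/{n}4.png",cv2.resize(i[y0:y1,x0:x1],None,fx=7,fy=7,interpolation=cv2.INTER_CUBIC)[:,:,::-1])
W=vision.camera_model("wrist");im=vision.get_image("wrist");np.save("w4.npy",W,allow_pickle=True)
cv2.imwrite("pics/w4.png",cv2.resize(im[190:384,180:340],None,fx=3,fy=3,interpolation=cv2.INTER_CUBIC)[:,:,::-1])
```

```text
(no output)
```

View pics/scene4.png

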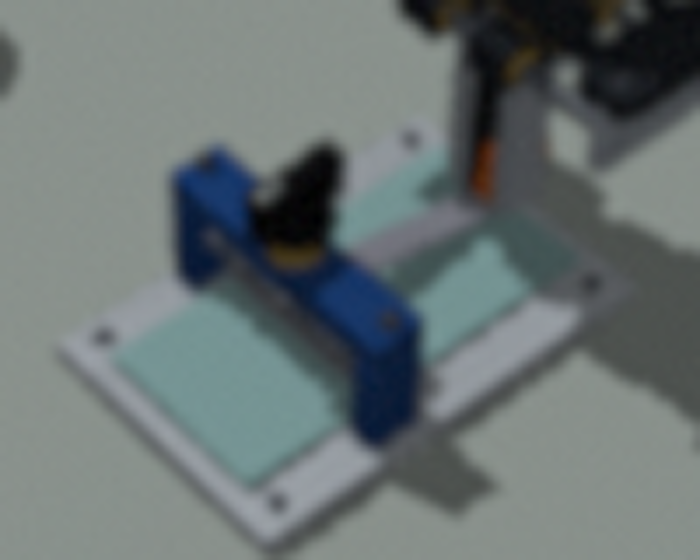

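View pics/side4.png

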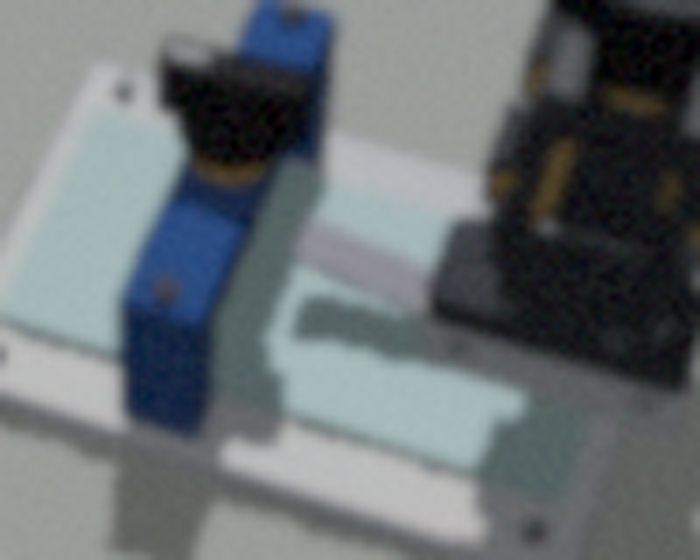

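View pics/w4.png

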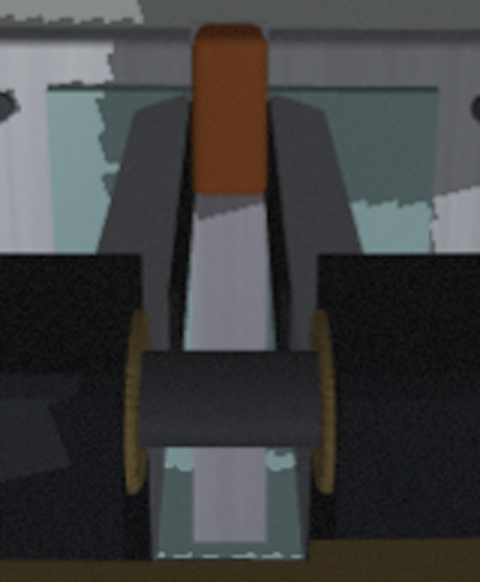

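```bash
python3 -m inch '[[0,0,-1,0,18],[0,0,-1,0,24],[0,0,-1,0,30],[0,0,-1,0,30],[0,0,-1,0,30]]'
python3 - <<'E'
from h import *
from workcell import vision,status
i=vision.get_image("side")
a=cv2.resize(i[200:280,240:340],(500,400),interpolation=cv2.INTER_CUBIC)
W=vision.camera_model("wrist");im=vision.get_image("wrist");np.save("w5.npy",W,allow_pickle=True)
cv2.imwrite("pics/s5.png",a[:,:,::-1])
cv2.imwrite("pics/w5.png",cv2.resize(im[190:384,180:340],None,fx=3,fy=3,interpolation=cv2.INTER_CUBIC)[:,:,::-1])
E
```

```text
time_s: 4.92
position: [458.0, 57.7, 21.2]
tcp_rot: [-0.001, 0.138, 0.99, -0.003]
ft_force: [-0.4, 0.1, 0.3]
finger_gap: 29.9
```

View pics/s5.png

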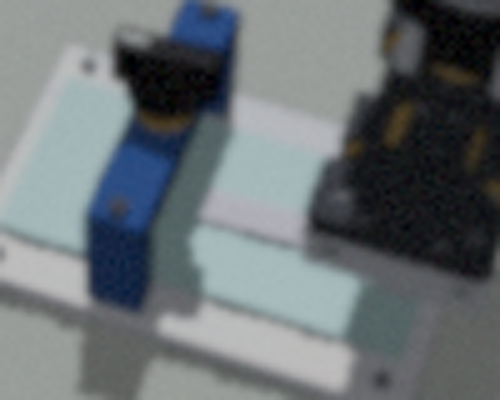

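View pics/w5.png

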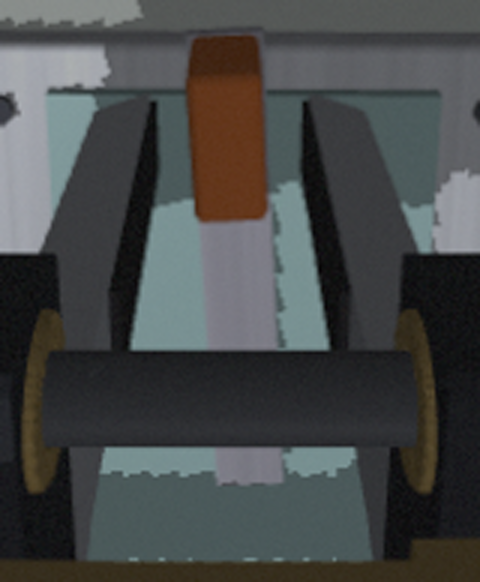

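```bash
cat >> h.py <<'E'
def coat(W,L,Rr,pts):
    L=plane(W,L,16);Rr=plane(W,Rr,16);d=Rr-L
    v=d/np.linalg.norm(d);u=np.array([v[1],-v[0],0]);o=(L+Rr)/2+120*u
    print("org",o.round(1),"yaw",np.degrees(np.arctan2(u[1],u[0])).round(2),"w",np.linalg.norm(d).round(1))
    for q,z in pts:
        p=plane(W,q,z);print(p.round(1),"coater xy",((p-o)@u).round(1),((p-o)@v).round(1))
E
python3 - <<'E'
from h import *
W=np.load("w5.npy",allow_pickle=True).item()
f=lambda x,y:(x/3+180,y/3+190)
coat(W,f(48,91),f(440,93),[(f(249.5,483),19),(f(231.5,220),45),(f(225,83),45)])
E
python3 -m inch '[[0,0,0,0,20],[0,0,0,0,10],[0,0,0,0,0],[0,0,0,0,0],[0,0,0,0,0],[0,0,0,0,0]]'
```

```text
org [565.7  28.8  16. ] yaw -15.99 w 83.9
[547.3  36.3  19. ] coater xy -19.8 2.1
[463.6  55.5  45. ] coater xy -105.5 -2.5
[436.9  61.8  45. ] coater xy -133.0 -3.8
time_s: 5.52
position: [458.0, 57.7, 21.2]
tcp_rot: [-0.001, 0.138, 0.99, -0.003]
ft_force: [0.2, 0.0, 0.1]
finger_gap: 13.4
```

```bash
python3 -m inch '[[8,-2,0.3,0,0],[16,-4,0.3,0,0],[24,-6,0.3,0,0],[32,-8,0.3,0,0],[40,-9.7,0.3,0,0],[46.7,-11.3,0.3,0,0],[46.7,-11.3,0,0,0],[46.7,-11.3,0,0,0]]'
python3 - <<'E'
from h import *
from workcell import vision,status
for n,(x0,y0,x1,y1) in dict(scene=(225,160,325,240),side=(240,200,340,280)).items():
    i=vision.get_image(n);np.save(n+"4.npy",i)
    cv2.imwrite(f"pics/{n}6.png",cv2.resize(i[y0:y1,x0:x1],None,fx=7,fy=7,interpolation=cv2.INTER_CUBIC)[:,:,::-1])
E
```

```text
time_s: 6.18
position: [505.5, 46.2, 21.2]
tcp_rot: [-0.001, 0.138, 0.99, -0.003]
ft_force: [0.6, -0.5, -0.3]
finger_gap: 13.8
```

View pics/scene6.png

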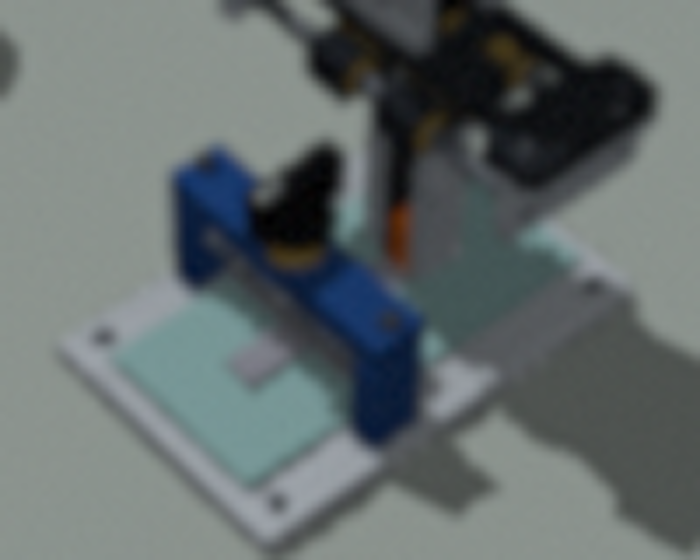

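View pics/side6.png

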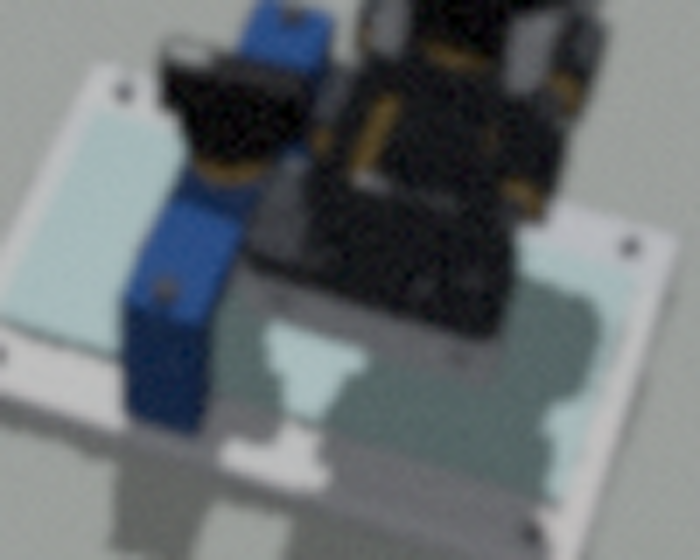

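```bash
python3 - <<'E'
from h import *
from workcell import vision
S=vision.camera_model("scene");D=vision.camera_model("side")
f=lambda x,y:(x/7+225,y/7+160)
A=plane(S,f(118,358),16);B=plane(S,f(250,487),16);T=plane(S,f(240,375),19);print(A,B,T)
u=np.array([.9625,-.2714,0]);v=np.array([.2714,.9625,0]);o=(A+B)/2-60*u;print(o,(T-o)@u,(T-o)@v)
g=lambda x,y:(x/7+240,y/7+200)
# knob ends top
print(tri(S,f(330,148),D,g(303,75)),tri(S,f(255,195),D,g(165,45)))
E
python3 -m inch '[[0,0,0,0,20],[0,0,0,0,30],[0,0,0,0,40],[0,0,0,0,44]]'
python3 -m inch '[[0,0,35,0,44],[0,0,75,0,50],[-35,10,115,0,55],[-70,20,150,0,60],[-80,22,170,0,60],[-80,22,170,0,60]]'
python3 - <<'E'
from h import *
from workcell import vision,status
s=status.state();W=vision.camera_model("wrist");im=vision.get_image("wrist");np.save("w7.npy",W,allow_pickle=True)
cv2.imwrite("pics/w7.png",im[:,:,::-1]);print(s['position'],s['joint_pos'])
E
```

```text
[612.84293282 -21.14619232  16.        ] [636.96407904  57.58629443  16.        ] [595.39103099  25.45645981  19.        ]
[567.15350593  34.50405105  16.        ] 29.634134132975916 -1.044642267416781
[547.71985357  33.28843519 113.82754567] [586.61864827  26.10939594 116.48374664]
time_s: 6.62
position: [504.4, 46.5, 21.1]
tcp_rot: [-0.001, 0.138, 0.99, -0.003]
ft_force: [-0.8, -0.5, -0.3]
finger_gap: 36.2
time_s: 7.12
position: [425.0, 69.5, 197.6]
tcp_rot: [0.004, 0.137, 0.991, -0.002]
ft_force: [0.7, 0.9, 1.3]
finger_gap: 60.0
[425.03489611  69.50723158 197.57279491] [-0.03547976 -0.10882335  1.88841403 -0.00497035  1.35476576 -1.33053586]
```

View pics/w7.png

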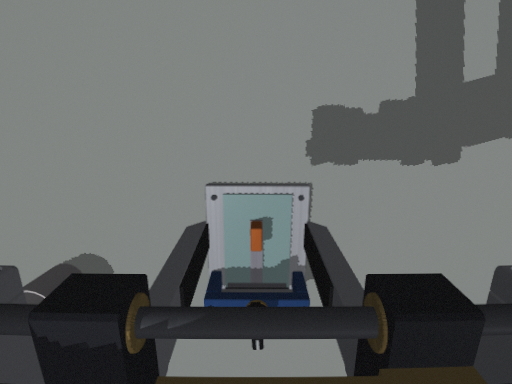

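```bash
python3 -m inch '[[38,-10.5,2,0,60],[76,-21,2,0,60],[113,-31.5,2,0,60],[113,-31.5,2,0,60]]'
python3 - <<'E'
from h import *
from workcell import vision,status
s=status.state();W=vision.camera_model("wrist");im=vision.get_image("wrist");np.save("w8.npy",W,allow_pickle=True)
cv2.imwrite("pics/w8.png",cv2.resize(im[150:300,180:340],None,fx=4,fy=4,interpolation=cv2.INTER_CUBIC)[:,:,::-1]);print(s['position'],s['joint_pos'])
E
```

```text
time_s: 7.5
position: [543.4, 35.2, 194.4]
tcp_rot: [0.003, 0.138, 0.99, -0.003]
ft_force: [-0.9, 0.7, 0.4]
finger_gap: 60.1
[543.43815787  35.17373695 194.44692914] [-0.09059159  0.14787975  1.63352459 -0.0060116   1.35405298 -1.38280462]
```

View pics/w8.png

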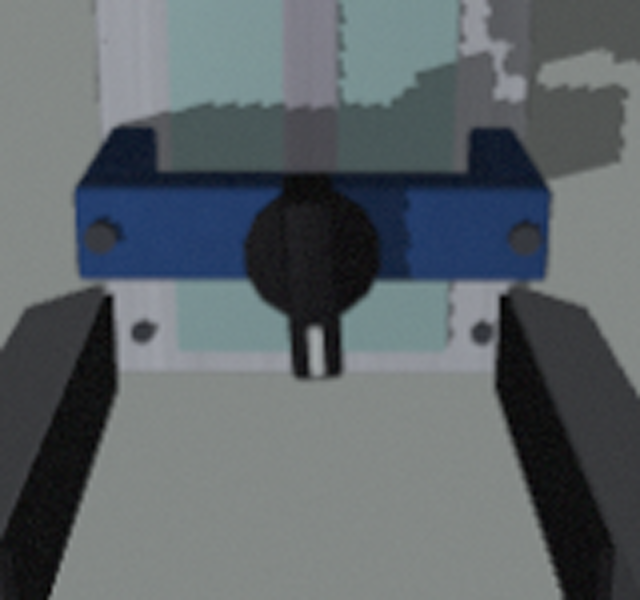

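Run:
```python
from h import *
W=np.load("w8.npy",allow_pickle=True).item()
f=lambda x,y:(x/4+180,y/4+150)
a=plane(W,f(308,180),115);b=plane(W,f(317.5,377),115);print(a,b,(a+b)/2,np.linalg.norm(a-b),np.degrees(np.arctan2(*(b-a)[[1,0]])))
a=plane(W,f(78,187),76);b=plane(W,f(549,187),76);c=plane(W,f(80,277),76);d=plane(W,f(545,277),76);print((a+b+c+d)/4,np.linalg.norm(a-b),np.degrees(np.arctan2(*(b-a)[[1,0]]))-90,np.linalg.norm(a-c))
```

```text
[540.09637996  35.06975187 115.        ] [586.3009367  24.2489385 115.       ] [563.19865833  29.65934518 115.        ] 47.454726489508076 -13.180760279531084
[565.30564165  29.09633487  76.        ] 119.23396737708954 -15.778083742659177 24.413781607132705
```

```bash
python3 -m inch '[[12,-3,-20,2.5,60],[21.5,-5.7,-40,2.5,50],[21.5,-5.7,-75,2.5,40],[21.5,-5.7,-98,2.5,36],[21.5,-5.7,-98,2.5,30],[21.5,-5.7,-98,2.5,36]]'
python3 - <<'E'
from h import *
from workcell import vision,status
s=status.state();W=vision.camera_model("wrist");im=vision.get_image("wrist");np.save("w9.npy",W,allow_pickle=True)
cv2.imwrite("pics/w9.png",cv2.resize(im[150:384,180:340],None,fx=2.5,fy=2.5,interpolation=cv2.INTER_CUBIC)[:,:,::-1]);print(s['position'],s['joint_pos'])
E
```

```text
time_s: 8.05
position: [559.0, 31.0, 94.3]
tcp_rot: [-0.002, 0.116, 0.993, -0.003]
ft_force: [0.6, 1.3, -0.4]
finger_gap: 36.0
[558.96595155  30.97765174  94.28684148] [-0.09612909  0.29344856  1.67949493 -0.00544512  1.17190764 -1.43170088]
```

View pics/w9.png

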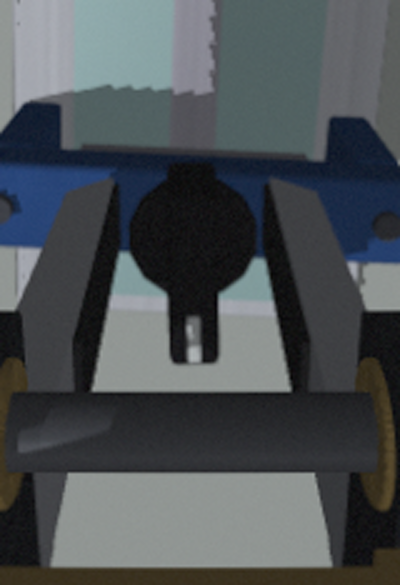

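Run:
```python
from h import *
from workcell import status
W=np.load("w9.npy",allow_pickle=True).item()
f=lambda x,y:(x/2.5+180,y/2.5+150)
a=plane(W,f(190,166),115);b=plane(W,f(194,362),115);print(a,b,(a+b)/2,np.linalg.norm(a-b),np.degrees(np.arctan2(*(b-a)[[1,0]])))
a=plane(W,f(129,234),91);b=plane(W,f(256,234),91);print((a+b)/2,np.linalg.norm(a-b))
print(status.state()['position'])
```

```text
[538.19241205  34.63129543 115.        ] [586.72421361  24.10173214 115.        ] [562.45831283  29.36651378 115.        ] 49.66092493952027 -12.241291695509615
[565.22688069  28.72428172  91.        ] 32.979107377803636
[561.03936274  30.78614546  96.40317217]
```

```bash
python3 -m inch '[[4,-1.5,-2,0.7,30],[4,-1.5,-2,0.7,30],[4,-1.5,-2,0.7,20],[4,-1.5,-2,0.7,0],[4,-1.5,-2,0.7,0],[4,-1.5,-2,0.7,0],[4,-1.5,-2,0.7,0]]'
python3 - <<'E'
from workcell import status
s=status.state();print(s['moment'],s['joint_pos'],s['position'])
E
```

```text
time_s: 8.68
position: [565.7, 29.7, 95.3]
tcp_rot: [0.002, 0.11, 0.994, -0.002]
ft_force: [-0.8, 2.2, 3.2]
finger_gap: 12.2
[ 0.43816876 -0.01476143  0.03804113] [-0.09775088  0.30079723  1.66751581 -0.00449476  1.17016356 -1.44603347] [565.69033362  29.71837014  95.26770129]
```

```bash
python3 -m inch '[[0,0,0,-7,0],[0,0,0,-14,0],[0,0,0,-21,0],[0,0,0,-28,0],[0,0,0,-35,0],[0,0,0,-42,0],[0,0,0,-49,0],[0,0,0,-56,0],[0,0,0,-60,0],[0,0,0,-60,0]]'
python3 - <<'E'
from h import *
from workcell import status,vision
s=status.state();print(s['moment'],s['ft_force'],s['joint_pos'],s['position'])
i=vision.get_image("scene")
cv2.imwrite("pics/s10.png",cv2.resize(i[160:240,225:325],None,fx=7,fy=7,interpolation=cv2.INTER_CUBIC)[:,:,::-1])
E
```

```text
time_s: 9.52
position: [566.9, 31.0, 95.3]
tcp_rot: [0.001, 0.593, 0.805, -0.001]
ft_force: [2.7, 4.5, -1.9]
finger_gap: 11.7
[ 0.63034451 -0.60181328 -0.07044339] [ 2.70527775  4.49297285 -1.94932026] [-0.09643444  0.30463448  1.66237979 -0.00238144  1.17404989 -0.39576386] [566.85401087  31.01370752  95.29468321]
```

View pics/s10.png

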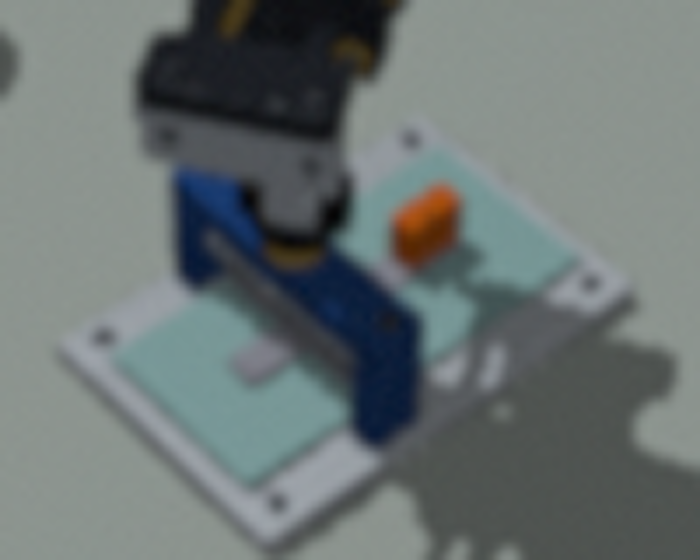

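```bash
python3 -m inch '[[0,0,0,0,30],[0,0,0,0,34],[0,0,20,0,40],[0,0,40,7,44],[-20,5,45,14,44],[-40,10,45,21,44],[-62.5,15.5,45,28,44],[-62.5,15.5,40,35,44],[-62.5,15.5,20,42,44],[-62.5,15.5,10,49,44]]'
python3 - <<'E'
from h import *
from workcell import vision,status
s=status.state();W=vision.camera_model("wrist");im=vision.get_image("wrist");np.save("w11.npy",W,allow_pickle=True)
cv2.imwrite("pics/w11.png",cv2.resize(im[150:384,150:370],None,fx=2.5,fy=2.5,interpolation=cv2.INTER_CUBIC)[:,:,::-1]);print(s['position'],s['joint_pos'])
E
```

```text
time_s: 10.4
position: [503.1, 46.2, 104.3]
tcp_rot: [0.0, 0.202, 0.979, -0.001]
ft_force: [-0.5, -0.1, -0.4]
finger_gap: 44.0
[503.06053059  46.20735218 104.32517963] [-0.07851246  0.1693233   1.81049246 -0.00216572  1.16105195 -1.24176923]
```

View pics/w11.png

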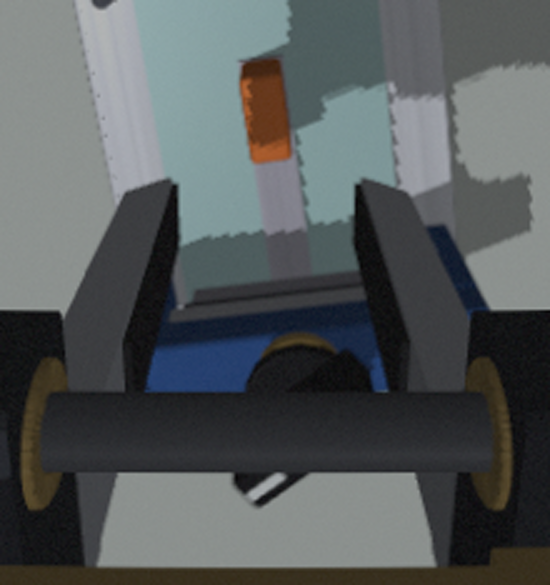

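```bash
python3 -m inch '[[0.5,0.2,-20,7,44],[0.8,0.3,-50,7.4,44],[0.8,0.3,-78,7.4,30],[0.8,0.3,-83,7.4,24],[0.8,0.3,-83,7.4,10],[0.8,0.3,-83,7.4,0],[0.8,0.3,-83,7.4,0],[0.8,0.3,-83,7.4,0],[0.8,0.3,-83,7.4,0]]'
python3 -m inch '[[-0.7,0.2,0,0,0],[-1.4,0.4,0,0,0]]'
python3 -m inch '[[-0.7,0.2,0,0,0],[-1.4,0.4,0,0,0]]'
```

```text
time_s: 11.2
position: [503.1, 46.2, 20.4]
tcp_rot: [-0.001, 0.137, 0.991, -0.001]
ft_force: [-0.6, -0.4, 1.9]
finger_gap: 14.0
time_s: 11.37
position: [502.1, 46.6, 20.9]
tcp_rot: [-0.0, 0.137, 0.991, -0.001]
ft_force: [-0.6, 0.5, -0.0]
finger_gap: 13.6
time_s: 11.53
position: [500.6, 47.0, 21.0]
tcp_rot: [-0.0, 0.137, 0.991, -0.001]
ft_force: [0.2, 0.5, -0.6]
finger_gap: 13.8
```

```bash
python3 -m inch '[[1.2,-0.3,0,0,0],[2.4,-0.6,0,0,0],[2.4,-0.6,0,0,20],[2.4,-0.6,0,0,40],[2.4,-0.6,0,0,44],[2.4,-0.6,40,0,44],[2.4,-0.6,80,-7,44],[12,-3,110,-14,44],[35,-10,110,-21,40],[65,-17.2,110,-28,40]]'
python3 -m inch '[[0,0,0,-7,36],[0,0,0,-14,34],[0,0,0,-21,34],[0,0,-10,-28,34],[0,0,-25,-29,34]]'
```

```text
time_s: 12.37
position: [567.3, 29.9, 134.4]
tcp_rot: [0.002, 0.375, 0.927, -0.001]
ft_force: [-0.6, 0.5, 0.2]
finger_gap: 40.4
time_s: 12.78
position: [569.1, 29.7, 110.9]
tcp_rot: [0.004, 0.597, 0.802, -0.0]
ft_force: [0.5, 0.5, -0.8]
finger_gap: 34.1
```

```bash
python3 -m inch '[[-2.5,0.3,-15,0.3,34],[-2.5,0.3,-15,0.3,24],[-2.5,0.3,-15,0.3,10],[-2.5,0.3,-15,0.3,0],[-2.5,0.3,-15,0.3,0],[-2.5,0.3,-15,0.3,0]]'
python3 -m inch '[[0,0,0,-7,0],[0,0,0,-14,0],[0,0,0,-21,0],[0,0,0,-25,0],[0,0,0,-25,0],[0,0,0,-25,0]]'
```

```text
time_s: 13.28
position: [567.3, 29.9, 97.0]
tcp_rot: [0.005, 0.595, 0.804, 0.0]
ft_force: [-0.2, -0.8, 0.9]
finger_gap: 11.7
time_s: 13.78
position: [567.5, 29.8, 97.1]
tcp_rot: [0.005, 0.754, 0.657, -0.001]
ft_force: [1.2, -0.5, -3.4]
finger_gap: 11.5
```

```bash
python3 -m inch '[[0,0,0,0,24],[0,0,0,0,34],[0,0,15,0,40],[0,0,35,7,44],[-20,5,40,14,44],[-40,10,40,21,44],[-63,16,40,28,44],[-63,16,40,35,44],[-63,16,40,42,44],[-63,16,40,49,44]]'
python3 -m inch '[[0,0,-5,7,44],[0,0,-10,14,44],[0,0,-15,21,44],[0,0,-20,28,44],[0,0,-20,33,44]]'
```

```text
time_s: 14.62
position: [504.5, 46.1, 137.9]
tcp_rot: [0.005, 0.41, 0.912, 0.002]
ft_force: [-0.1, 0.2, 0.0]
finger_gap: 43.9
time_s: 15.03
position: [504.0, 46.1, 117.5]
tcp_rot: [0.004, 0.131, 0.991, 0.003]
ft_force: [-0.7, 1.4, 0.9]
finger_gap: 44.1
```

```bash
python3 -m inch '[[-0.5,0.2,-40,-0.8,44],[-0.5,0.2,-75,-0.8,40],[-0.5,0.2,-92,-0.8,30],[-0.5,0.2,-96.5,-0.8,20],[-0.5,0.2,-96.5,-0.8,10],[-0.5,0.2,-96.5,-0.8,0],[-0.5,0.2,-96.5,-0.8,0],[-0.5,0.2,-96.5,-0.8,0]]'
python3 -m inch '[[-0.7,0.2,0,0,0],[-1.4,0.4,0,0,0]]'
python3 -m inch '[[-0.7,0.2,0,0,0],[-1.4,0.4,0,0,0]]'
```

```text
time_s: 15.7
position: [505.2, 46.2, 22.8]
tcp_rot: [0.006, 0.138, 0.99, 0.003]
ft_force: [0.3, 0.6, -0.1]
finger_gap: 13.7
time_s: 15.87
position: [505.1, 46.5, 24.2]
tcp_rot: [0.007, 0.138, 0.99, 0.003]
ft_force: [-0.2, 0.4, -0.5]
finger_gap: 13.7
time_s: 16.03
position: [504.1, 46.8, 24.6]
tcp_rot: [0.008, 0.138, 0.99, 0.003]
ft_force: [1.1, 0.3, -2.0]
finger_gap: 14.3
```

```bash
python3 -m inch '[[0,0,-2.5,0,0],[0,0,-2.5,0,0]]'
python3 -m inch '[[-1,0.3,0,0,0],[-2,0.6,0,0,0],[-3,0.9,0,0,0]]'
python3 -m inch '[[0,0,0,0,0],[0,0,0,0,0]]'
```

```text
time_s: 16.2
position: [504.4, 46.9, 22.6]
tcp_rot: [0.008, 0.138, 0.99, 0.003]
ft_force: [-0.3, 0.5, 3.6]
finger_gap: 13.9
time_s: 16.45
position: [501.8, 47.7, 22.7]
tcp_rot: [0.009, 0.138, 0.99, 0.003]
ft_force: [0.9, -0.4, 0.6]
finger_gap: 13.5
time_s: 16.62
position: [501.6, 47.8, 22.7]
tcp_rot: [0.008, 0.138, 0.99, 0.003]
ft_force: [0.7, -0.1, 0.7]
finger_gap: 14.1
```

```bash
python3 -m inch '[[1.5,-0.4,0,0,0],[2.8,-0.8,0,0,0],[2.8,-0.8,0,0,20],[2.8,-0.8,0,0,40],[2.8,-0.8,0,0,44],[2.8,-0.8,40,0,44],[2.8,-0.8,80,-7,44],[12,-3,108,-14,44],[35,-10,108,-21,40],[65.4,-17.9,108,-28,40]]'
python3 -m inch '[[0,0,0,-7,36],[0,0,0,-14,34],[0,0,0,-21,34],[0,0,0,-28,34],[0,0,0,-35,34],[0,0,0,-42,34],[0,0,-10,-49,34],[0,0,-17,-54,34],[0,0,-17,-54,34]]'
```

```text
time_s: 17.45
position: [568.5, 30.0, 133.8]
tcp_rot: [0.011, 0.376, 0.927, 0.002]
ft_force: [0.1, -0.0, 0.2]
finger_gap: 39.9
time_s: 18.2
position: [567.2, 30.1, 114.9]
tcp_rot: [0.01, 0.756, 0.654, -0.005]
ft_force: [-0.0, -0.6, -0.4]
finger_gap: 34.5
```

```bash
python3 -m inch '[[-0.7,-0.3,-18,0.3,34],[-0.7,-0.3,-18,0.3,24],[-0.7,-0.3,-18,0.3,10],[-0.7,-0.3,-18,0.3,0],[-0.7,-0.3,-18,0.3,0],[-0.7,-0.3,-18,0.3,0]]'
python3 -m inch '[[0,0,0,-7,0],[0,0,0,-14,0],[0,0,0,-21,0],[0,0,0,-25,0],[0,0,0,-25,0],[0,0,0,-25,0],[0,0,0,-25,24],[0,0,0,-25,34],[0,0,20,-25,40],[0,0,40,-18,44]]'
python3 -m inch '[[-20,5,2,7,44],[-40,10,2,14,44],[-64,16.5,2,21,44],[-64,16.5,2,28,44],[-64,16.5,2,35,44],[-64,16.5,2,42,44],[-64,16.5,0,49,44],[-64,16.5,-10,56,44],[-64,16.5,-15,63,44],[-64,16.5,-20,70,44]]'
```

```text
time_s: 18.7
position: [567.5, 29.7, 97.8]
tcp_rot: [0.011, 0.754, 0.657, -0.004]
ft_force: [1.0, -0.2, -0.3]
finger_gap: 12.0
time_s: 19.53
position: [566.2, 29.9, 137.2]
tcp_rot: [0.009, 0.847, 0.532, -0.007]
ft_force: [0.2, 0.4, 0.5]
finger_gap: 34.9
time_s: 20.37
position: [502.3, 46.5, 117.5]
tcp_rot: [0.011, 0.385, 0.923, -0.0]
ft_force: [0.0, 0.7, -0.1]
finger_gap: 43.7
```

```bash
python3 -m inch '[[1,0.2,-20,7,44],[1,0.2,-40,14,44],[1,0.2,-60,21,44],[1,0.2,-80,28,40],[1,0.2,-93,29.4,30],[1,0.2,-96,29.4,20],[1,0.2,-96,29.4,10],[1,0.2,-96,29.4,0],[1,0.2,-96,29.4,0],[1,0.2,-96,29.4,0]]'
python3 -m inch '[[-1,0.3,0,0,0],[-2,0.6,0,0,0],[-3,0.9,0,0,0],[-3,0.9,0,0,0]]'
python3 -c "
from workcell import status
print(status.state()['ft_force'])"
```

```text
time_s: 21.2
position: [504.4, 46.6, 22.8]
tcp_rot: [0.012, 0.139, 0.99, 0.003]
ft_force: [0.3, 0.5, -1.8]
finger_gap: 13.9
time_s: 21.53
position: [501.1, 47.6, 22.9]
tcp_rot: [0.012, 0.139, 0.99, 0.003]
ft_force: [0.5, 0.3, -0.6]
finger_gap: 13.9
[ 0.53464829  0.34737887 -0.63701084]
```

```bash
python3 -m inch '[[1.5,-0.4,0,0,0],[3,-0.9,0,0,0],[3,-0.9,0,0,20],[3,-0.9,0,0,40],[3,-0.9,0,0,44],[3,-0.9,40,0,44],[3,-0.9,80,-7,44],[12,-3,108,-14,44],[35,-10,108,-21,40],[65.4,-17.9,108,-28,40]]'
python3 -m inch '[[0,0,0,-7,36],[0,0,0,-14,34],[0,0,0,-21,34],[0,0,0,-28,34],[0,0,0,-35,34],[0,0,0,-42,34],[0,0,0,-49,34],[0,0,0,-56,34],[0,0,0,-63,34],[0,0,-10,-70,34]]'
python3 -m inch '[[0,0,-8,-7,34],[0,0,-10,-9,34],[0,0,-10,-9,34]]'
```

```text
time_s: 22.37
position: [568.0, 30.0, 134.1]
tcp_rot: [0.015, 0.376, 0.926, 0.0]
ft_force: [0.3, -0.5, 0.0]
finger_gap: 40.4
time_s: 23.2
position: [569.7, 29.9, 126.0]
tcp_rot: [0.014, 0.841, 0.54, -0.007]
ft_force: [1.5, -0.8, -0.1]
finger_gap: 34.2
time_s: 23.45
position: [569.0, 29.9, 115.1]
tcp_rot: [0.013, 0.881, 0.472, -0.009]
ft_force: [-0.5, 1.2, 1.2]
finger_gap: 33.8
```

```bash
python3 -m inch '[[-2,-0.1,-18,0.3,34],[-2,-0.1,-18,0.3,24],[-2,-0.1,-18,0.3,10],[-2,-0.1,-18,0.3,0],[-2,-0.1,-18,0.3,0],[-2,-0.1,-18,0.3,0]]'
python3 -m inch '[[0,0,0,-7,0],[0,0,0,-14,0],[0,0,0,-21,0],[0,0,0,-25,0],[0,0,0,-25,0],[0,0,0,-25,0],[0,0,0,-25,24],[0,0,0,-25,34],[0,0,20,-25,40],[0,0,40,-18,44]]'
python3 -m inch '[[-20,5,2,7,44],[-40,10,2,14,44],[-63,16.5,2,21,44],[-63,16.5,2,28,44],[-63,16.5,2,35,44],[-63,16.5,2,42,44],[-63,16.5,0,49,44],[-63,16.5,-10,56,44],[-63,16.5,-15,63,44],[-63,16.5,-20,70,44]]'
```

```text
time_s: 23.95
position: [567.7, 29.7, 98.0]
tcp_rot: [0.013, 0.88, 0.475, -0.008]
ft_force: [-0.1, -0.6, 0.5]
finger_gap: 12.0
time_s: 24.78
position: [566.5, 29.9, 137.3]
tcp_rot: [0.011, 0.943, 0.333, -0.011]
ft_force: [-0.3, 1.1, -0.8]
finger_gap: 34.9
time_s: 25.62
position: [503.7, 46.6, 117.5]
tcp_rot: [0.016, 0.579, 0.815, -0.003]
ft_force: [-0.9, -0.3, -0.7]
finger_gap: 43.9
```

```bash
python3 -m inch '[[0.5,0,-8,7,44],[0.5,0,-16,14,44],[0.5,0,-24,21,44],[0.5,0,-32,28,44],[0.5,0,-45,35,44],[0.5,0,-60,42,44],[0.5,0,-75,49,40],[0.5,0,-90,54.8,30],[0.5,0,-96,54.8,22],[0.5,0,-96,54.8,12]]'
python3 -m inch '[[0,0,-1,0,0],[0,0,-1,0,0],[0,0,-1,0,0],[-1,0.3,-1,0,0],[-2,0.6,-1,0,0],[-3,0.9,-1,0,0],[-3,0.9,-1,0,0]]'
python3 -c "
from workcell import status
print(status.state()['ft_force'])"
```

```text
time_s: 26.45
position: [502.8, 46.8, 20.3]
tcp_rot: [0.014, 0.14, 0.99, 0.005]
ft_force: [-0.4, -0.6, 0.2]
finger_gap: 23.5
time_s: 27.03
position: [500.5, 47.5, 19.8]
tcp_rot: [0.015, 0.14, 0.99, 0.005]
ft_force: [1.5, -0.1, -1.3]
finger_gap: 13.8
[ 1.51327378 -0.12313851 -1.31039522]
```

```bash
python3 -m inch '[[-1,0.3,0,0,0],[-2,0.6,0,0,0],[-3,0.9,0,0,0]]'
python3 -m inch '[[-1.5,0.4,0,0,0],[-3,0.8,0,0,0]]'
python3 - <<'E'
from h import *
from workcell import vision
i=vision.get_image("scene")
cv2.imwrite("pics/s12.png",cv2.resize(i[160:240,225:325],None,fx=7,fy=7,interpolation=cv2.INTER_CUBIC)[:,:,::-1])
E
```

```text
time_s: 27.28
position: [497.5, 48.3, 19.9]
tcp_rot: [0.015, 0.14, 0.99, 0.005]
ft_force: [1.7, -0.6, -2.8]
finger_gap: 13.7
time_s: 27.45
position: [494.4, 49.1, 19.9]
tcp_rot: [0.015, 0.14, 0.99, 0.005]
ft_force: [1.6, -0.1, -2.0]
finger_gap: 13.6
```

View pics/s12.png

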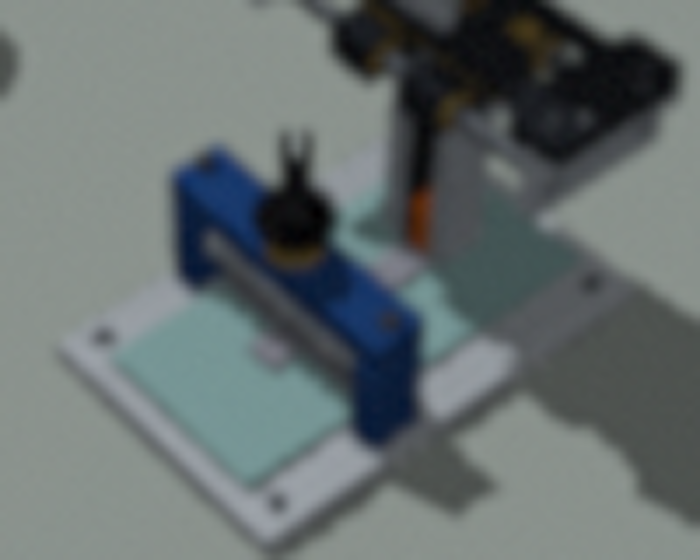

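```bash
python3 -m inch '[[2,-0.6,0,0,0],[4,-1.1,0,0,0],[6,-1.7,0,0,0],[8,-2.2,0,0,0]]'
python3 -m inch '[[0,0,0,0,20],[0,0,0,0,40],[0,0,0,0,44],[0,0,40,0,44],[0,0,80,-7,44],[10,-3,112,-14,44],[35,-10,112,-21,40],[64,-17.5,112,-28,40],[64,-17.5,112,-35,40],[64,-17.5,112,-42,40]]'
python3 -m inch '[[0,0,0,-7,36],[0,0,0,-14,34],[0,0,0,-21,34],[0,0,0,-28,34],[0,0,0,-35,34],[0,0,0,-42,34],[0,0,0,-49,34],[0,0,0,-56,34],[0,0,0,-63,34],[0,0,-10,-70,34]]'
```

```text
time_s: 27.83
position: [497.1, 48.4, 19.7]
tcp_rot: [0.009, 0.139, 0.99, 0.005]
ft_force: [-11.6, 2.6, 13.1]
finger_gap: 13.7
time_s: 28.67
position: [563.1, 30.1, 132.0]
tcp_rot: [0.011, 0.488, 0.873, 0.002]
ft_force: [-0.7, -0.8, -0.4]
finger_gap: 40.1
time_s: 29.5
position: [565.1, 29.9, 123.9]
tcp_rot: [0.011, 0.902, 0.432, -0.003]
ft_force: [-0.4, -0.3, -0.5]
finger_gap: 34.6
```

Run:
```python
from h import *
from workcell import vision
for n,(x0,y0,x1,y1) in dict(scene=(225,160,325,240),side=(240,200,340,280)).items():
    i=vision.get_image(n)
    cv2.imwrite(f"pics/{n}13.png",cv2.resize(i[y0:y1,x0:x1],None,fx=7,fy=7,interpolation=cv2.INTER_CUBIC)[:,:,::-1])
```

```text
(no output)
```

View pics/scene13.png

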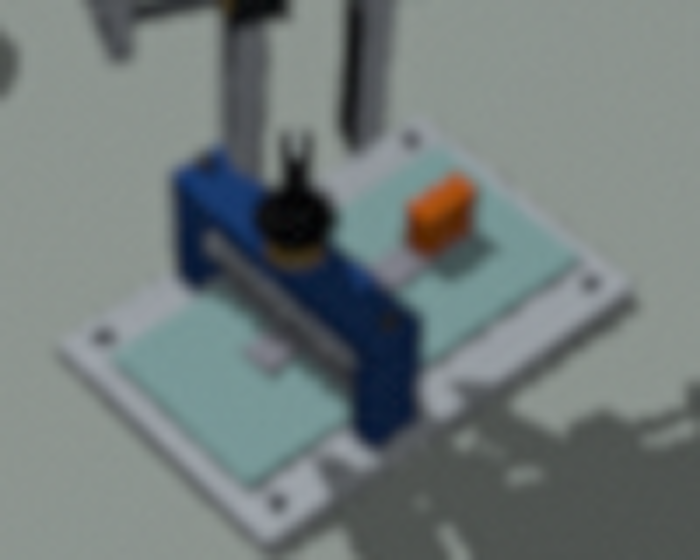

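View pics/side13.png

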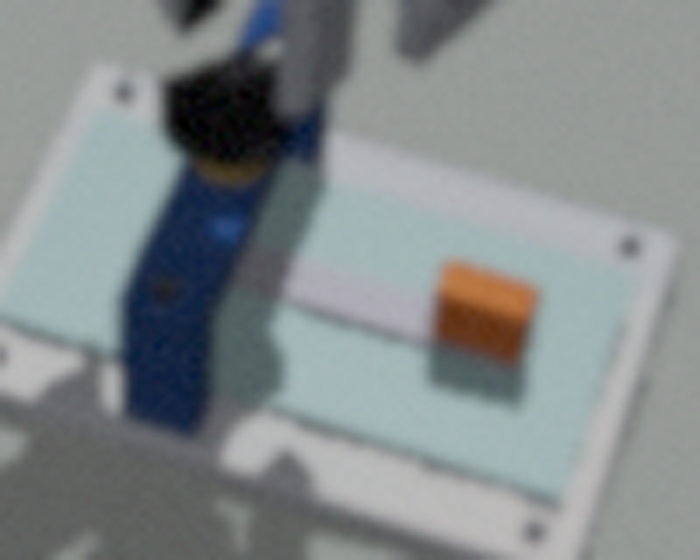

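```bash
python3 - <<'E'
from h import *
from workcell import vision
S=vision.camera_model("scene")
f=lambda x,y:(x/7+225,y/7+160)
u=np.array([.9625,-.2714,0]);v=np.array([.2714,.9625,0]);o=np.array([567.15,34.5,16])
T=plane(S,f(256,364),19);print((T-o)@u,(T-o)@v)
E
python3 -m inch '[[1,-0.2,-5,-7,34],[1.5,-0.2,-15,-14,34],[1.5,-0.2,-25,-19,34],[1.5,-0.2,-26,-19,34],[1.5,-0.2,-26,-19,24]]'
```

```text
21.214876229283735 -1.1453590525639439
time_s: 30.02
position: [563.1, 29.8, 94.0]
tcp_rot: [0.008, 0.959, 0.283, -0.008]
ft_force: [-1.1, 0.1, -0.1]
finger_gap: 30.4
```

```bash
python3 -m inch '[[3.5,0,3,-1.2,30],[3.5,0,3,-1.2,20],[3.5,0,3,-1.2,10],[3.5,0,3,-1.2,0],[3.5,0,3,-1.2,0],[3.5,0,3,-1.2,0]]'
python3 -m inch '[[0,0,0,-7,0],[0,0,0,-14,0],[0,0,0,-14,0],[0,0,0,-14,0],[0,0,0,-14,24],[0,0,0,-14,34],[0,0,0,-14,34],[0,0,20,-14,40],[0,0,40,-7,44],[-10,2,42,0,44]]'
python3 -m inch '[[-20,5,0,7,44],[-40,10,0,14,44],[-54,14,0,21,44],[-60,16.5,0,28,44],[-60,16.5,0,35,44],[-60,16.5,0,42,44],[-60,16.5,0,49,44],[-60,16.5,0,56,44],[-60,16.5,-5,63,44],[-60,16.5,-10,70,44]]'
```

```text
time_s: 30.52
position: [567.4, 29.3, 97.8]
tcp_rot: [0.008, 0.962, 0.273, -0.007]
ft_force: [0.7, -2.5, 1.5]
finger_gap: 11.7
time_s: 31.35
position: [561.3, 30.9, 143.7]
tcp_rot: [0.01, 0.961, 0.276, -0.004]
ft_force: [0.5, 0.7, 1.5]
finger_gap: 43.5
time_s: 32.18
position: [501.5, 47.5, 134.0]
tcp_rot: [0.01, 0.626, 0.779, 0.003]
ft_force: [0.1, 0.6, 0.0]
finger_gap: 43.9
```

```bash
python3 -m inch '[[-3.5,0.8,-10,7,44],[-3.5,0.8,-20,14,44],[-3.5,0.8,-30,21,44],[-3.5,0.8,-40,28,44],[-3.5,0.8,-50,35,44],[-3.5,0.8,-60,42,44],[-3.5,0.8,-70,49,44],[-3.5,0.8,-85,56,40],[-3.5,0.8,-100,61.6,36],[-3.5,0.8,-110,61.6,30]]'
python3 - <<'E'
from h import *
from workcell import vision,status
W=vision.camera_model("wrist");im=vision.get_image("wrist");np.save("w14.npy",W,allow_pickle=True)
cv2.imwrite("pics/w14.png",cv2.resize(im[150:384,150:370],None,fx=2.5,fy=2.5,interpolation=cv2.INTER_CUBIC)[:,:,::-1])
print(status.state()['position'],status.state()['ft_force'])
E
```

```text
time_s: 33.02
position: [497.1, 48.5, 22.7]
tcp_rot: [0.007, 0.138, 0.99, 0.008]
ft_force: [-0.2, 0.0, -0.6]
finger_gap: 32.3
[495.59564965  48.59131126  21.11268783] [-1.26039981 -0.14194461 -0.97399995]
```

View pics/w14.png

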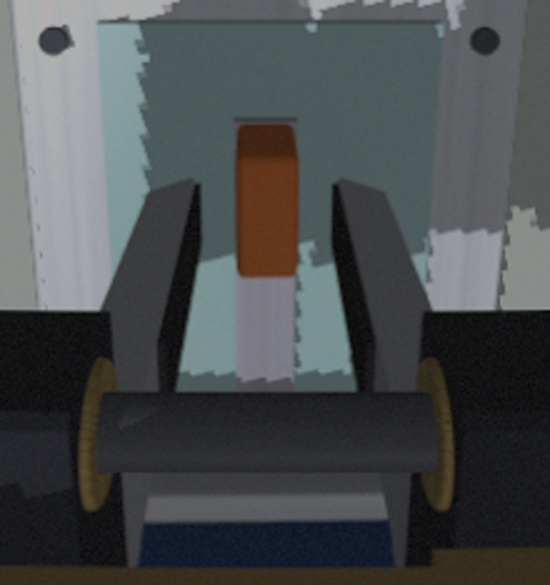

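```bash
python3 -m inch '[[0,0,0.5,0,20],[0,0,0.5,0,0],[0,0,0.5,0,0],[0,0,0.5,0,0],[0,0,0.5,0,0],[0,0,0.5,0,0]]'
python3 -m inch '[[-0.5,0.15,0,0,0],[-1,0.3,0,0,0]]'
python3 -m inch '[[-0.5,0.15,0,0,0],[-1,0.3,0,0,0]]'
python3 -m inch '[[-0.5,0.15,0,0,0],[-1,0.3,0,0,0]]'
```

```text
time_s: 33.57
position: [496.0, 48.6, 22.2]
tcp_rot: [0.006, 0.14, 0.99, 0.008]
ft_force: [-0.4, 0.5, -0.2]
finger_gap: 13.6
time_s: 33.73
position: [496.0, 48.7, 22.4]
tcp_rot: [0.007, 0.14, 0.99, 0.008]
ft_force: [4.0, -1.5, -4.6]
finger_gap: 13.9
time_s: 33.9
position: [495.6, 48.8, 22.4]
tcp_rot: [0.007, 0.14, 0.99, 0.008]
ft_force: [3.8, -0.6, -4.0]
finger_gap: 13.9
time_s: 34.07
position: [494.9, 49.0, 22.4]
tcp_rot: [0.008, 0.14, 0.99, 0.008]
ft_force: [2.6, -0.4, -5.9]
finger_gap: 14.1
```

```bash
python3 -m inch '[[0,0,-1,0,0],[-0.5,0.15,-1,0,0],[-1,0.3,-1,0,0]]'
python3 -m inch '[[-0.5,0.15,-0.2,0,0],[-1,0.3,-0.2,0,0]]'
python3 -m inch '[[-0.5,0.15,-0.2,0,0],[-1,0.3,-0.2,0,0]]'
```

```text
time_s: 34.32
position: [494.8, 49.0, 22.2]
tcp_rot: [0.009, 0.14, 0.99, 0.008]
ft_force: [3.0, -2.0, 2.1]
finger_gap: 13.6
time_s: 34.48
position: [494.8, 49.0, 22.3]
tcp_rot: [0.01, 0.14, 0.99, 0.007]
ft_force: [4.5, -2.6, -3.9]
finger_gap: 13.6
time_s: 34.65
position: [494.7, 49.1, 22.3]
tcp_rot: [0.011, 0.14, 0.99, 0.007]
ft_force: [5.4, -2.7, -2.7]
finger_gap: 14.0
```

```bash
python3 -m inch '[[-0.8,0.2,0,0,0],[-1.6,0.4,0,0,0],[-2.4,0.6,0,0,0],[-3.2,0.8,0,0,0]]'
python3 -m inch '[[-0.8,0.2,0,0,0],[-1.6,0.4,0,0,0],[-2.4,0.6,0,0,0]]'
```

```text
time_s: 34.98
position: [492.1, 49.9, 22.3]
tcp_rot: [0.012, 0.14, 0.99, 0.008]
ft_force: [5.3, -0.9, -3.0]
finger_gap: 13.8
time_s: 35.23
position: [490.4, 50.4, 22.3]
tcp_rot: [0.012, 0.14, 0.99, 0.008]
ft_force: [5.0, -0.9, -3.6]
finger_gap: 13.7
```

```bash
python3 -m inch '[[0,0,0,0,14],[0,0,0,0,20],[0,0,0,0,30],[0,0,0,0,44],[0,0,0,0,44],[0,0,20,0,44],[0,0,60,0,44],[-20,5,100,0,44]]'
python3 - <<'E'
from h import *
from workcell import vision
n="scene";i=vision.get_image(n);S=vision.camera_model(n)
cv2.imwrite(f"pics/{n}15.png",cv2.resize(i[160:240,225:325],None,fx=8,fy=7.5,interpolation=cv2.INTER_CUBIC)[:,:,::-1])
n="side";i=vision.get_image(n)
cv2.imwrite(f"pics/{n}15.png",cv2.resize(i[200:280,240:340],None,fx=7,fy=7,interpolation=cv2.INTER_CUBIC)[:,:,::-1])
E
```

```text
time_s: 35.9
position: [472.8, 54.5, 120.1]
tcp_rot: [0.012, 0.141, 0.99, 0.008]
ft_force: [0.9, -0.4, 1.3]
finger_gap: 44.0
```

View pics/scene15.png

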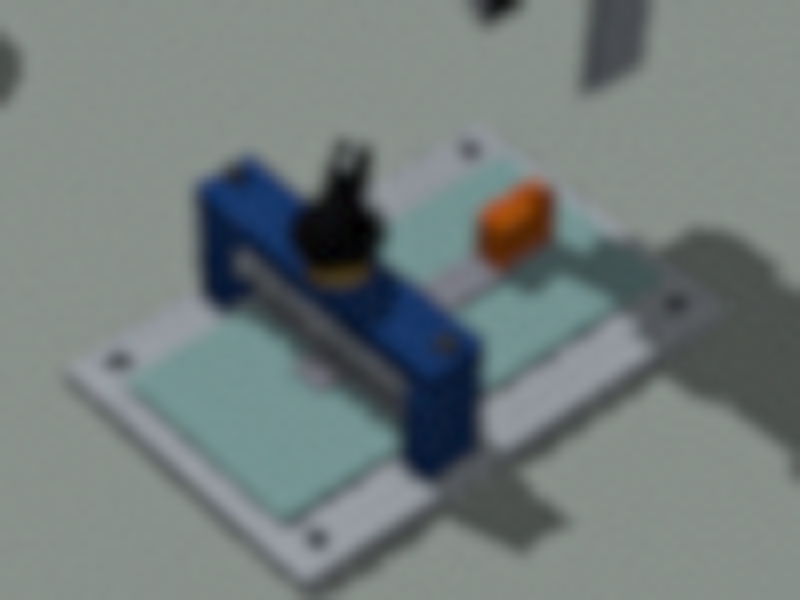

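View pics/side15.png

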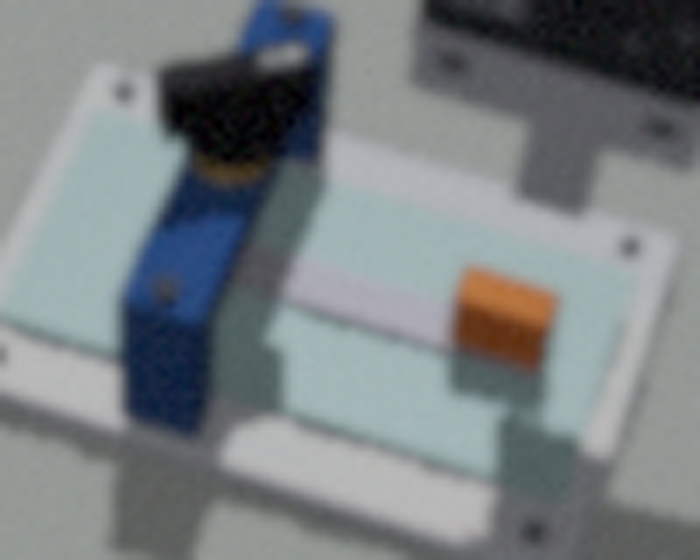

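Run:
```python
from h import *
from workcell import vision,status
S=vision.camera_model("scene");D=vision.camera_model("side")
f=lambda x,y:(x/8+225,y/7.5+160);g=lambda x,y:(x/7+240,y/7+200)
u=np.array([.9625,-.2714,0]);v=np.array([.2714,.9625,0])
A=plane(S,f(133,382),16);B=plane(S,f(285,520),16);o=(A+B)/2-60*u
for q in((308,376),(318,386)):T=plane(S,f(*q),19);print((T-o)@u,(T-o)@v)
# side: near glass corners
a=plane(D,g(644,270),16);b=plane(D,g(562,500),16);o2=(a+b)/2+120*u;print(o,o2)
P=plane(D,g(510,288),45);print("grip",P,(P-o2)@u,(P-o2)@v)
s=status.state();print(s['joint_pos'])
W=vision.camera_model("wrist");im=vision.get_image("wrist");np.save("w16.npy",W,allow_pickle=True)
cv2.imwrite("pics/w16.png",cv2.resize(im[150:384,150:370],None,fx=2.5,fy=2.5,interpolation=cv2.INTER_CUBIC)[:,:,::-1])
```

```text
12.9416853506994 -1.822886922152361
13.470479467492918 4.038351126894113
[566.76103219  33.70009701  16.        ] [565.69111782  29.22967914  16.        ]
grip [481.67797798  50.15002988  45.        ] -86.54043028795103 -2.6653285660671364
[-0.07548686  0.05756621  1.88651456  0.01546104  1.16086812 -1.37155411]
```

View pics/w16.png

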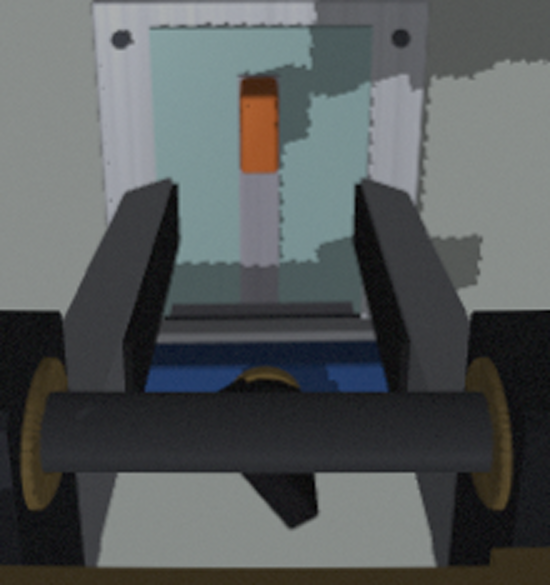

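Run:
```python
from h import *
W=np.load("w16.npy",allow_pickle=True).item()
f=lambda x,y:(x/2.5+150,y/2.5+150)
coat(W,f(149,27),f(375,27),[(f(259.5,96),45),(f(259.5,173),45)])
```

```text
org [566.   28.5  16. ] yaw -16.3 w 85.7
[468.1  55.6  45. ] coater xy -101.6 -1.4
[496.1  47.5  45. ] coater xy -72.4 -1.4
```

```bash
python3 -m inch '[[18,-4.5,-40,0,44],[18,-4.5,-75,0,44],[18,-4.5,-93,0,36],[18,-4.5,-98,0,26],[18,-4.5,-98,0,20],[18,-4.5,-98,0,20]]'
python3 -m inch '[[0,0,0.3,0,10],[0,0,0.3,0,0],[0,0,0.3,0,0],[0,0,0.3,0,0],[0,0,0.3,0,0]]'
python3 -m inch '[[1,-0.3,0.3,0,0],[2,-0.6,0.5,0,0],[3,-0.85,0.6,0,0]]'
```

```text
time_s: 36.55
position: [491.5, 50.8, 24.4]
tcp_rot: [0.015, 0.14, 0.99, 0.008]
ft_force: [-0.1, 0.3, 0.2]
finger_gap: 21.6
time_s: 36.97
position: [492.7, 50.5, 25.9]
tcp_rot: [0.017, 0.14, 0.99, 0.008]
ft_force: [0.1, -1.0, 3.9]
finger_gap: 13.7
time_s: 37.22
position: [492.7, 50.4, 25.8]
tcp_rot: [0.013, 0.14, 0.99, 0.008]
ft_force: [-8.7, 2.4, 7.7]
finger_gap: 13.7
```

```bash
python3 -m inch '[[3,-0.9,0.8,0,0],[4,-1.1,1,0,0],[5,-1.4,1,0,0],[6,-1.7,1,0,0]]'
```

```text
time_s: 37.55
position: [492.9, 50.3, 25.8]
tcp_rot: [0.007, 0.14, 0.99, 0.009]
ft_force: [-14.7, 4.6, 12.4]
finger_gap: 13.8
```

```bash
python3 -m inch '[[0,0,1,0,0],[1,-0.3,2,0,0],[2,-0.6,2.5,0,0],[3,-0.9,2.5,0,0]]'
```

```text
time_s: 37.88
position: [492.8, 50.1, 27.1]
tcp_rot: [0.003, 0.14, 0.99, 0.009]
ft_force: [-7.1, 1.8, 1.3]
finger_gap: 13.7
```

```bash
python3 -m inch '[[1.5,-0.4,0.5,0,0],[3,-0.9,0.8,0,0],[4,-1.1,1,0,0],[5,-1.4,1,0,0]]'
```

```text
time_s: 38.22
position: [494.3, 49.6, 27.1]
tcp_rot: [-0.001, 0.14, 0.99, 0.009]
ft_force: [-9.4, 2.8, 4.3]
finger_gap: 13.7
```

```bash
python3 -m inch '[[2,-0.5,0.8,0,0],[4,-1.1,1.2,0,0],[5,-1.4,1.2,0,0],[6,-1.7,1.2,0,0]]'
```

```text
time_s: 38.55
position: [496.5, 48.9, 27.2]
tcp_rot: [-0.005, 0.14, 0.99, 0.009]
ft_force: [-9.0, 2.7, 3.3]
finger_gap: 14.1
```

Run:
```python
from h import *
from workcell import vision
n="side";i=vision.get_image(n)
cv2.imwrite(f"pics/{n}17.png",cv2.resize(i[200:280,240:340],None,fx=7,fy=7,interpolation=cv2.INTER_CUBIC)[:,:,::-1])
```

View pics/side17.png

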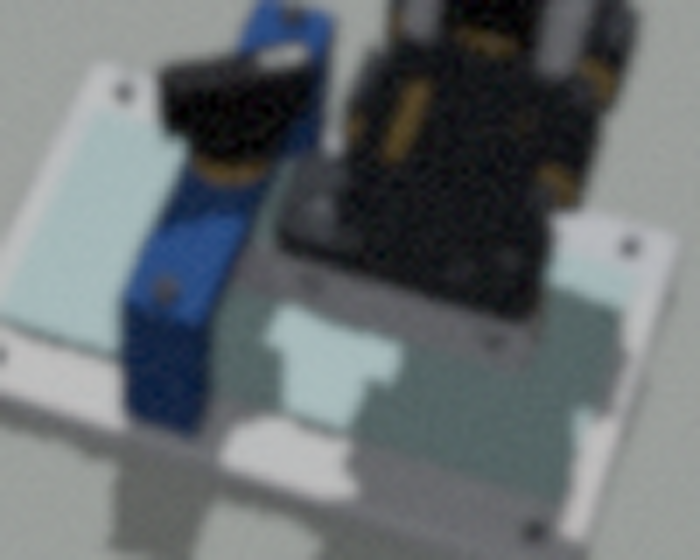

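```bash
python3 -m inch '[[2,-0.6,0.7,0,0],[3.5,-1,1,0,0],[4.5,-1.3,1,0,0],[5.5,-1.5,1,0,0]]'
python3 -m inch '[[0,0,0,0,0],[0,0,0,0,16],[0,0,0,0,22],[0,0,-3,0,22],[0,0,-5,0,22],[0,0,-5,0,22]]'
python3 -m inch '[[0,0,0,0,10],[0,0,0,0,0],[0,0,0,0,0],[0,0,0,0,0]]'
```

```text
time_s: 38.93
position: [498.2, 48.5, 27.2]
tcp_rot: [-0.009, 0.14, 0.99, 0.01]
ft_force: [-9.2, 2.4, 4.9]
finger_gap: 13.9
time_s: 39.43
position: [498.4, 48.4, 21.9]
tcp_rot: [-0.009, 0.14, 0.99, 0.01]
ft_force: [0.3, 0.1, -0.4]
finger_gap: 22.3
time_s: 39.77
position: [498.5, 48.3, 21.8]
tcp_rot: [-0.009, 0.14, 0.99, 0.01]
ft_force: [0.4, -0.7, -1.9]
finger_gap: 13.4
```

Now a clean pull to check the drag.

```bash
python3 -m inch '[[-0.7,0.2,-0.2,0,0],[-1.4,0.4,-0.2,0,0],[-2.1,0.6,-0.2,0,0]]'
python3 -m inch '[[-0.7,0.2,-0.3,0,0],[-1.4,0.4,-0.3,0,0],[-2.1,0.6,-0.3,0,0]]'
python3 -m inch '[[-1.2,0.3,-0.3,0,0],[-1.8,0.5,-0.3,0,0]]'
```

```text
time_s: 40.02
position: [497.7, 48.6, 21.9]
tcp_rot: [-0.008, 0.14, 0.99, 0.01]
ft_force: [3.3, -0.3, -3.9]
finger_gap: 13.9
time_s: 40.27
position: [496.4, 49.0, 21.8]
tcp_rot: [-0.007, 0.14, 0.99, 0.01]
ft_force: [5.4, -1.2, -3.0]
finger_gap: 13.4
time_s: 40.43
position: [495.3, 49.3, 21.8]
tcp_rot: [-0.006, 0.14, 0.99, 0.01]
ft_force: [4.7, -0.7, -2.1]
finger_gap: 13.8
```

```bash
python3 -m inch '[[0,0,0,0,14],[0,0,0,0,20],[0,0,0,0,34],[0,0,0,0,44],[0,0,0,0,44],[0,0,25,0,44],[0,0,60,0,44],[-20,5,100,0,44],[-25,7,105,0,44],[-25,7,105,0,44]]'
python3 - <<'E'
from h import *
from workcell import vision,status
W=vision.camera_model("wrist");im=vision.get_image("wrist");np.save("w18.npy",W,allow_pickle=True)
cv2.imwrite("pics/w18.png",cv2.resize(im[150:384,150:370],None,fx=2.5,fy=2.5,interpolation=cv2.INTER_CUBIC)[:,:,::-1])
i=vision.get_image("side")
cv2.imwrite(f"pics/side18.png",cv2.resize(i[200:280,240:340],None,fx=7,fy=7,interpolation=cv2.INTER_CUBIC)[:,:,::-1])
print(status.state()['position'],status.state()['ft_force'])
E
```

```text
time_s: 41.27
position: [471.5, 56.7, 129.8]
tcp_rot: [-0.003, 0.139, 0.99, 0.01]
ft_force: [0.4, -0.1, -0.4]
finger_gap: 43.9
[469.74051002  56.45893903 126.22518809] [-0.53402539 -0.08205938  0.25193289]
```

View pics/w18.png

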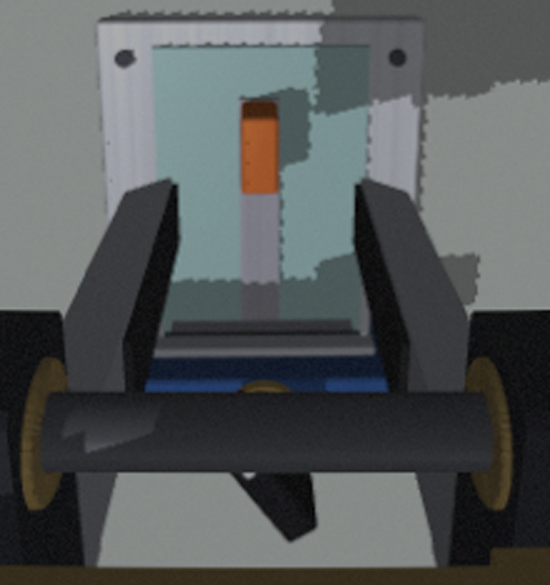

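View pics/side18.png

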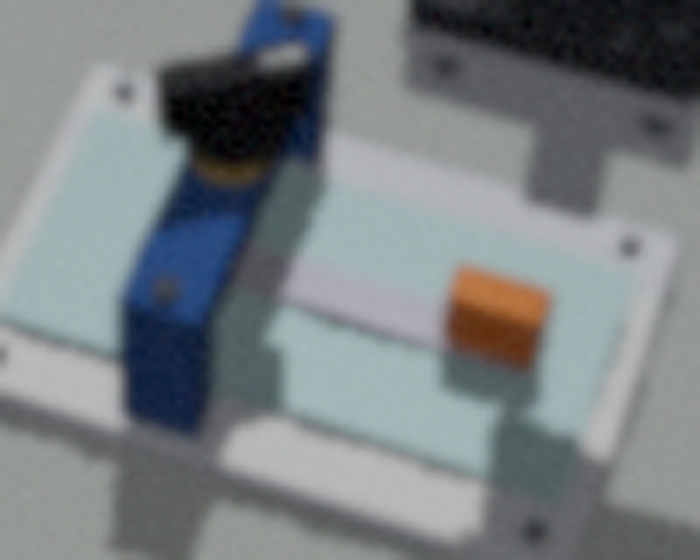

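Run:
```python
from h import *
from workcell import robot
W=np.load("w18.npy",allow_pickle=True).item()
f=lambda x,y:(x/2.5+150,y/2.5+150)
coat(W,f(151,46),f(370,46),[(f(259.5,118),45),(f(259.5,193),45)])
print(robot.finish_job())
```

```text
org [565.8  28.2  16. ] yaw -16.22 w 85.1
[470.1  55.2  45. ] coater xy -99.4 -0.8
[497.8  47.2  45. ] coater xy -70.5 -0.7
the job is handed in; nothing more can be done
None
```

I slid the gauge flat under the raised blade and turned the knob about 149° clockwise in steps, pulling on the gauge after each. I then let go, backed the arm off clear, and handed the job in after about 41 s.

**Drag:** the gauge slid under a steady pull of about 5 N, inside the wanted 3 to 7 N. From the stated friction range, that means a blade press of about 3.3 to 5.6 N. I could not measure the press itself. The pull readings came with 2 to 4 N of vertical force from the arm's give, so they are not exact.

**Gauge position:** the last wrist picture puts the tip about 15 mm past the edge and about 1 mm off the middle. That is inside the judged 8 to 50 mm but only just at the recommended 15 to 40 mm. The last side picture shows the gauge lying flat.

**What did not go smoothly:**
- **First placing:** the gauge tipped nose-up in the fingers. I released it so it lay flat and gripped it again.
- **Pushing back in:** the drag tests had pulled the tip out to about 13 mm. Pushing it back jammed at about 15 N and then slid at about 9.5 N, above the pull figure because the tool was also pressing down. I stopped a few millimetres in. One earlier push had also stalled, at about 12 N.

I did not measure the beaker, bottle and rack again at the end. The arm worked only around the gauge and coater and showed no contact with them.

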